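# Refit the splined control knobs of a bench supply and put the spanners away

### The arm

A 6-joint arm with a two-finger parallel gripper is mounted at the origin on the work surface. World frame = base frame: x ahead of the robot, y to its left, z up, the work surface at z = 0. Lengths are in m, angles in rad, forces in N, time in s.
With the tool pointing down it reaches from about 0.3 to 0.775 m from the base axis. Payload 14.6 kg.
Tool frame: the origin (TCP) lies midway between the tips of the shut fingers; the grasp point (between the pads) lies 19 mm behind it (ctrl.pinch_z is the distance from the TCP to the grasp point, in m); z points along the fingers, y is the line along which they close (so a half turn about z gives the same grasp; the last joint's range is limited). The gripper opens to 94 mm and grips with 3 to 60 N. Pads are 16 mm wide; open, the fingers measure 119 mm over their backs; the gripper's body (75 mm by 177 mm) begins 78 mm behind the grasp point.
Start: joints at [-1.397, 0.3, 1.521, -0, 1.321, -0.067], TCP at [0.131, -0.534, 0.205] pointing down, gripper open.
Joint ranges: [-3.03, 3.03], [-0.79, 2.21], [0.23, 2.52], [-1.04, 4.18], [0, 3.07], [-2.55, 2.55]. Speed limits (rad/s): [2.22, 2.22, 2.57, 3.14, 3.14, 3.14].

### API

Orientations are given as [roll, pitch, yaw] about the fixed x, y, z axes, in that order (R = Rz(yaw) Ry(pitch) Rx(roll)).
In Python, from station import ctrl gives the robot as it stands.
- The arm moves only by the tool jog_arm, never from a script. Its argument "motion" is a list of rows, each a list of 7 numbers: the shift along the tool's x, y, z in m, then the turn, a rotation vector about the tool's x, y, z in rad, then the opening, from -1 (shut) to 1 (fully open). In form: [[tx, ty, tz, rx, ry, rz, gripper], ...]. A call has 1 to 5 rows; each row shifts and turns the commanded pose from where the row before left it, along the tool's axes as they then stand; what a row does not reach is not made up. A row lasts 1/10 s, in which the tool goes at most 50 mm and 8.59 degrees, less where a joint would pass 70% of its speed; a pose out of reach is approached as far as the arm can. A call is refused whole if a number of a shift passes 0.05 or a number of a turn 0.15, either way. A call with a gripper value outside its range is refused whole. The fingers move at their own pace and stop on an object; "squeeze" is the grip in N (left out, the last holds). Time passes only in rows, so rows that do not move let the fingers close. It gives the time, the measured TCP pose, the force, the opening and the grip force at its end, in the units of the state.
- ctrl.get_obs(): the state, without advancing time (a new reading comes with each control period).
- ctrl.camera(name): name is "side" or "top"; returns the picture (400x640x3 uint8, red, green, blue); there is no depth.
- ctrl.camera_model(name): a dict with "intrinsics" (3x3 intrinsics, pixels), "rvec" (rotation vector, rad) and "tvec" (3), from world to camera coordinates, as OpenCV has them. Camera axes: x right, y down, z forward; pixel columns grow to the right and rows downward; lengths in m; the calibration is good to about 2 mm. A picture is of the moment at which its call begins. camera_model takes no time and is no camera call.
- ctrl.hand_in(): hands the job in; it is judged then, once.
The state is a dict: "time_s": time; "qpos": joint angles; "joint_vel": joint speeds; "tau": joint torques, N m; "ee_pos": TCP position; "eef_rot": TCP orientation; "force": force on the tool from outside, world axes, zero at the start; "moment": the same for the moment, N m; "grip_width": finger opening in m; "grip_force": force on a finger pad.
Only numpy, scipy, OpenCV 4.12 (cv2) and the standard library are available. Lean on these libraries where they do the work, as an engineer would, in place of code of your own. Each camera call takes 0.05 s, during which the arm holds its last target. There are 200 camera calls.

### The job

Finish the bench supply's front panel: push every black knob lying on the mat onto its own splined shaft (large knob on the shaft with the largest cross, medium on the medium, small on the small), turned so the teeth line up and pressed fully home, and turn each fitted knob anticlockwise, seen from above, back to its zero stop. Put every loose steel spanner flat into the tray recess of its own length. Some knobs or spanners may be missing, which is fine; do not disturb the other things on the bench.

Things in the scene. Friction and masses are not known exactly. Their poses are not given: they have to be found in the camera images.
- panel_mid (a point): Centre of the face of the fixed bench-supply front panel, a slab 100 x 280 x 30 mm lying face up (face 30 mm above the work surface) that stands at a different place and yaw each time. x across its short side, y along its long side, z up. Its three splined control shafts stand in a row on its long centre line, 90 mm apart.
- shaft_large_foot (a point): Foot of the large steel control shaft, on its axis, level with the panel's face, at y = 90 mm of the panel. The shaft stands 14 mm proud (top 44 mm above the work surface) and is a cross of two blades, 22 mm tip to tip and 4 mm thick (the top 3 mm narrower as a lead-in), lying along this point's own x and y, which turn with the shaft; z up.
- shaft_large (a joint): Turn of the large shaft in rad: 0 = at its anticlockwise stop (blades parallel to the panel's sides), growing as it is turned clockwise seen from above, to 1.2 at the other stop. It is stiff (0.04 N m) and stays where it is left. At the start 0.5 to 1.05.
- knob_large_mid (a point): Centre of the large black knob (may be absent), 38 mm tall, upright. Lower 16 mm: round skirt 46 mm across; upper 22 mm: square grip 30 x 30 mm, bright plate on top. Cross socket below, 16 mm deep, slots along own x and y = square to the grip's sides; 0.8 mm clearance a side; fits in 4 positions a turn. Home: this point 19 mm above the shaft's foot; out of line, 14 mm higher.
- shaft_medium_foot (a point): Foot of the medium steel control shaft, on its axis, level with the panel's face, at y = -90 mm of the panel. The shaft stands 14 mm proud (top 44 mm above the work surface) and is a cross of two blades, 18 mm tip to tip and 4 mm thick (the top 3 mm narrower as a lead-in), lying along this point's own x and y, which turn with the shaft; z up.
- shaft_medium (a joint): Turn of the medium shaft in rad: 0 = at its anticlockwise stop (blades parallel to the panel's sides), growing as it is turned clockwise seen from above, to 1.2 at the other stop. It is stiff (0.04 N m) and stays where it is left. At the start 0.5 to 1.05.
- knob_medium_mid (a point): Centre of the medium black knob (may be absent), 38 mm tall, upright. Lower 16 mm: round skirt 40 mm across; upper 22 mm: square grip 25 x 25 mm, bright plate on top. Cross socket below, 16 mm deep, slots along own x and y = square to the grip's sides; 0.8 mm clearance a side; fits in 4 positions a turn. Home: this point 19 mm above the shaft's foot; out of line, 14 mm higher.
- shaft_small_foot (a point): Foot of the small steel control shaft, on its axis, level with the panel's face, at y = 0 mm of the panel. The shaft stands 14 mm proud (top 44 mm above the work surface) and is a cross of two blades, 14 mm tip to tip and 4 mm thick (the top 3 mm narrower as a lead-in), lying along this point's own x and y, which turn with the shaft; z up.
- shaft_small (a joint): Turn of the small shaft in rad: 0 = at its anticlockwise stop (blades parallel to the panel's sides), growing as it is turned clockwise seen from above, to 1.2 at the other stop. It is stiff (0.04 N m) and stays where it is left. At the start 0.5 to 1.05.
- knob_small_mid (a point): Centre of the small black knob (may be absent), 38 mm tall, upright. Lower 16 mm: round skirt 34 mm across; upper 22 mm: square grip 20 x 20 mm, bright plate on top. Cross socket below, 16 mm deep, slots along own x and y = square to the grip's sides; 0.8 mm clearance a side; fits in 4 positions a turn. Home: this point 19 mm above the shaft's foot; out of line, 14 mm higher.
- spanner_long_mid (a point): Centre, half-way up, of the long steel panel-nut spanner (absent in some runs): a bar 130 mm long (along x), 20 mm tall, 14 mm wide (y) with 18 mm wide heads over the last 20 mm at both ends, the same both ways round, lying 10 mm below to 10 mm above this point.
- spanner_middle_mid (a point): Centre, half-way up, of the middle steel panel-nut spanner (absent in some runs): a bar 105 mm long (along x), 20 mm tall, 14 mm wide (y) with 18 mm wide heads over the last 20 mm at both ends, the same both ways round, lying 10 mm below to 10 mm above this point.
- spanner_short_mid (a point): Centre, half-way up, of the short steel panel-nut spanner (absent in some runs): a bar 80 mm long (along x), 20 mm tall, 14 mm wide (y) with 18 mm wide heads over the last 20 mm at both ends, the same both ways round, lying 10 mm below to 10 mm above this point.
- slot_long (a point): Centre of the floor of the long spanner's own recess in the fixed wooden tray (154 x 114 x 12 mm; three recesses side by side, longest at +y, shortest at -y). Recess 142 mm long (x), 30 mm wide (y), floor 4 mm above the work surface, walls 8 mm above the floor. The spanner lies in it either way round, its centre 10 mm above this point.
- slot_middle (a point): Centre of the floor of the middle spanner's own recess in the fixed wooden tray (154 x 114 x 12 mm; three recesses side by side, longest at +y, shortest at -y). Recess 117 mm long (x), 30 mm wide (y), floor 4 mm above the work surface, walls 8 mm above the floor. The spanner lies in it either way round, its centre 10 mm above this point.
- slot_short (a point): Centre of the floor of the short spanner's own recess in the fixed wooden tray (154 x 114 x 12 mm; three recesses side by side, longest at +y, shortest at -y). Recess 92 mm long (x), 30 mm wide (y), floor 4 mm above the work surface, walls 8 mm above the floor. The spanner lies in it either way round, its centre 10 mm above this point.
- oil_bottle: Bystander, not to be disturbed: small white bottle, standing loose; origin at the centre of its underside.
- screw_jar: Bystander, not to be disturbed: small amber jar with steel lid, standing loose; origin at the centre of its underside.
- reel: Bystander, not to be disturbed: small blue reel, standing loose; origin at the centre of its underside.
Mind the look-alikes: they are no part of the job. What is shaped like the part that bears knob_small_mid but green or purple is not meant.

How it is judged:
By the outcome, as a careful person would: the job done as asked, in the order asked, and still so for the second after the job is handed in, with the robot touching nothing.
Of knob_large, knob_medium, knob_small only 2 to 3 are there at a start; the rules pass over those that are not, and their reading is None.
Of spanner_long, spanner_middle, spanner_short only 2 to 3 are there at a start; the rules pass over those that are not, and their reading is None.
At some moment in a run one of knob_large, knob_medium, knob_small, spanner_long, spanner_middle, spanner_short may be knocked a few centimetres aside while the robot is not near it.
It also fails if it takes over 200 s, if anything falls off the work surface, if the arm or the gripper's body presses on something with over 40 N, if the wrist force passes 120 N, or if a joint passes its speed limit or range.

## Working session

There is one attempt and no reset: what is moved stays moved. The work goes in short steps, Python scripts to look and compute and a tool call to move; the robot and the scene stay as the last step left them, time stands still between calls to the robot, and variables do not carry over. Pictures are saved under pics/ and viewed, at most 14 in all, crops included, and the job is handed in when it is done.

Besides the shell and the picture viewer there is one more tool, called after ">>>" as name(argument=value, ...) on one line, values as JSON. jog_arm: Moves the arm, as the interface text tells. Its arguments: {"type":"object","properties":{"motion":{"type":"array"},"squeeze":{"type":"number"}},"required":["motion"]}

```bash
mkdir -p pics; ls
python3 - <<'E'
from station import ctrl
import cv2
for n in("top","side"):
    m=ctrl.camera_model(n);print(n,m)
    cv2.imwrite(f"pics/{n}0.png",ctrl.camera(n)[:,:,::-1])
o=ctrl.get_obs();print(o)
E
```

```text
pics
top {'intrinsics': array([[468.70919138,   0.        , 320.15611831],
       [  0.        , 468.70919138, 191.0221334 ],
       [  0.        ,   0.        ,   1.        ]]), 'rvec': array([ 2.14736447, -2.16878302,  0.12003429]), 'tvec': array([-0.01184596,  0.52326154,  1.20850364])}
side {'intrinsics': array([[517.13039858,   0.        , 326.94852285],
       [  0.        , 517.13039858, 200.34992618],
       [  0.        ,   0.        ,   1.        ]]), 'rvec': array([ 0.81320084, -2.31126778,  1.36637406]), 'tvec': array([0.42673855, 0.21375712, 0.88541262])}
{'time_s': 0.1, 'qpos': array([-1.39657162e+00,  3.00391613e-01,  1.52151813e+00, -2.82994761e-05,
        1.32072082e+00, -6.65772378e-02]), 'joint_vel': array([-0.00020987, -0.0007294 , -0.00096624, -0.00061028, -0.00265139,
        0.00075406]), 'tau': array([ 2.63759590e-03, -5.32641613e+01, -3.53283370e+01,  7.09638395e-02,
        2.33966054e-02, -5.38238783e-05]), 'ee_pos': array([ 0.13112496, -0.53389196,  0.20495657]), 'eef_rot': array([-3.14055522e+00, -4.16986962e-05,  2.40808945e-01]), 'force': array([-0.97053738,  0.42900487, -0.07162956]), 'moment': array([-0.00648424, -0.05224052,  0.02045916]), 'grip_force': 0.0, 'grip_width': 0.09395550069608664}
```

View pics/top0.png

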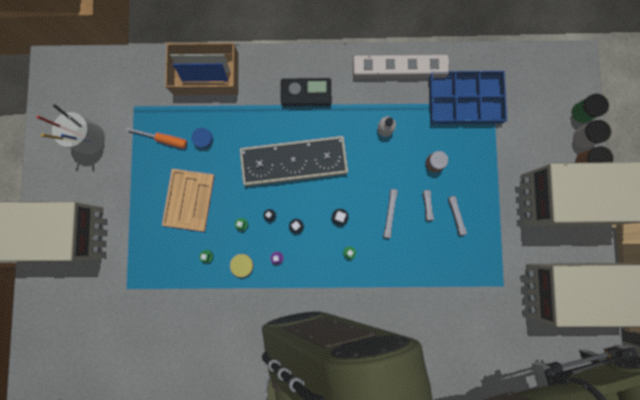

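View pics/side0.png

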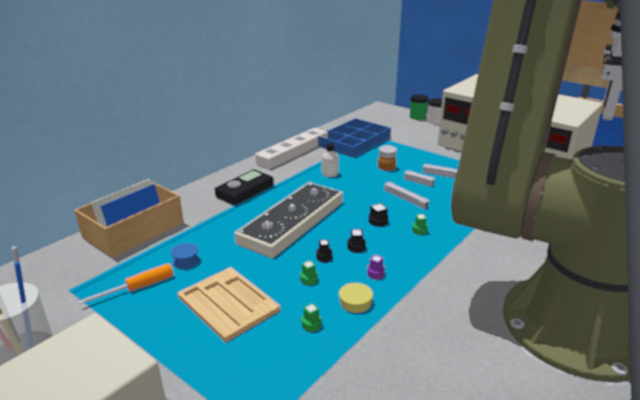

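The top view shows black knobs at about (340,216), (296,226) and (269,215). The look-alikes are green at (241,225), (206,257) and (349,254), purple at (277,258). Steel spanners are at (390,214), (428,206) and (457,216). The tray is at (188,200) and the panel at (293,160). I'll check all of this in one close crop.

```bash
cat > h.py <<'E'
import numpy as np, cv2
from station import ctrl
def P(n,w):
    m=ctrl.camera_model(n);return cv2.projectPoints(np.float64(w).reshape(-1,1,3),m["rvec"],m["tvec"],m["intrinsics"],None)[0].reshape(-1,2)
def W(n,px,z):
    m=ctrl.camera_model(n);R=cv2.Rodrigues(m["rvec"])[0];px=np.float64(px).reshape(-1,2)
    d=(np.linalg.inv(m["intrinsics"])@np.c_[px,np.ones(len(px))].T).T@R
    c=-R.T@m["tvec"];return c+d*((z-c[2])/d[:,2])[:,None]
def crop(img,x0,y0,w,h,s,fn):
    cv2.imwrite(fn,cv2.resize(img[y0:y0+h,x0:x0+w],None,fx=s,fy=s,interpolation=cv2.INTER_CUBIC)[:,:,::-1])
def shot(n,k=6): return np.mean([ctrl.camera(n).astype(float) for _ in range(k)],0).clip(0,255).astype(np.uint8)
E
python3 - <<'E'
from h import *
im=shot("top",4);cv2.imwrite("pics/t1.png",im[:,:,::-1])
crop(im,235,130,125,93,6,"pics/c1.png")
m=im.max(2).astype(int);mn=im.min(2).astype(int)
# grey bright blobs on mat
g=((m-mn<40)&(mn>110)).astype(np.uint8);g[:110]=0;g[290:]=0;g[:,:135]=0;g[:,500:]=0
n,l,s,c=cv2.connectedComponentsWithStats(g)
for i in range(1,n):
    if s[i,4]<12: continue
    ys,xs=np.where(l==i);r=cv2.minAreaRect(np.c_[xs,ys].astype(np.float32))
    z=.038 if s[i,2]<16 and s[i,4]<150 else .02
    p=W("top",c[i],z)[0]
    w=W("top",cv2.boxPoints(r),z)[:,:2];e=w[1]-w[0];f=w[2]-w[1];L=e if np.hypot(*e)>np.hypot(*f) else f
    pts=W("top",np.c_[xs,ys],z)[:,:2];ev=np.linalg.eigh(np.cov(pts.T))[1][:,1]
    print(c[i].round(1),s[i,4],p.round(4),"rect",round(float(np.hypot(*e)),3),round(float(np.hypot(*f)),3),"yawrect",round(float(np.degrees(np.arctan2(L[1],L[0]))%180),1),"pca",round(float(np.degrees(np.arctan2(ev[1],ev[0]))%180),1))
# tray and panel
t=((im[:,:,0].astype(int)-im[:,:,2]>40)&(im[:,:,0]>120)).astype(np.uint8);t[:160]=0;t[:,220:]=0;t[240:]=0
ys,xs=np.where(t);r=cv2.minAreaRect(np.c_[xs,ys].astype(np.float32));print("tray",r,W("top",cv2.boxPoints(r),.012).round(4))
pn=((m-mn<45)).astype(np.uint8);pn[:132]=0;pn[190:]=0;pn[:,:232]=0;pn[:,355:]=0
n,l,s,c=cv2.connectedComponentsWithStats(pn);i=1+np.argmax(s[1:,4]);ys,xs=np.where(l==i);r=cv2.minAreaRect(np.c_[xs,ys].astype(np.float32));print("panel",r,W("top",cv2.boxPoints(r),.03).round(4))
E
```

```text
[382.8 121.7] 42 [ 0.7069 -0.1861  0.038 ] rect 0.032 0.013 yawrect 159.2 pca 159.0
[393.5 125.1] 17 [ 0.6975 -0.2145  0.038 ] rect 0.02 0.006 yawrect 160.5 pca 161.2
[498.3 147.5] 103 [ 0.6334 -0.4903  0.038 ] rect 0.005 0.129 yawrect 176.9 pca 178.2
[149.1 134.2] 17 [0.6798 0.4386 0.038 ] rect 0.004 0.028 yawrect 75.2 pca 74.6
[293.8 158.5] 622 [0.6132 0.053  0.02  ] rect 0.284 0.101 yawrect 96.3 pca 96.0
[438.7 159.5] 239 [ 0.6064 -0.336   0.02  ] rect 0.045 0.045 yawrect 43.0 pca 11.2
[326.6 154.6] 15 [ 0.6193 -0.0351  0.038 ] rect 0.008 0.008 yawrect 179.3 pca 137.7
[259.2 162.6] 16 [0.5998 0.1435 0.038 ] rect 0.011 0.008 yawrect 89.4 pca 59.3
[177.5 186.1] 106 [0.5416 0.3646 0.02  ] rect 0.187 0.089 yawrect 137.0 pca 142.4
[390.3 212.7] 266 [ 0.4646 -0.2024  0.02  ] rect 0.127 0.016 yawrect 170.0 pca 169.9
[428.2 204.4] 170 [ 0.4857 -0.3034  0.02  ] rect 0.016 0.079 yawrect 4.7 pca 4.7
[457.5 215.1] 213 [ 0.4566 -0.3797  0.02  ] rect 0.016 0.102 yawrect 14.8 pca 14.6
[340.  216.1] 87 [ 0.4558 -0.0683  0.038 ] rect 0.025 0.024 yawrect 157.5 pca 179.8
[267.9 214.4] 26 [0.4622 0.1
[... 254 characters left out ...]
rect 0.013 0.013 yawrect 134.0 pca 161.3
[203.2 256.4] 28 [0.3549 0.2875 0.038 ] rect 0.013 0.013 yawrect 89.5 pca 162.1
[275.4 258.1] 29 [0.3489 0.1003 0.038 ] rect 0.013 0.01 yawrect 89.5 pca 77.8
[388.5 288.7] 395 [ 0.2669 -0.1923  0.02  ] rect 0.692 0.003 yawrect 89.5 pca 89.6
tray ((187.7415313720703, 199.9560089111328), (41.80301284790039, 57.345428466796875), 9.659893035888672) [[0.4392 0.4049 0.012 ]
 [0.5917 0.3834 0.012 ]
 [0.5713 0.2714 0.012 ]
 [0.4194 0.2944 0.012 ]]
panel ((293.2309265136719, 161.09378051757812), (39.70583724975586, 105.5594253540039), 83.04703521728516) [[ 0.642   0.2006  0.03  ]
 [ 0.6739 -0.0803  0.03  ]
 [ 0.5668 -0.0915  0.03  ]
 [ 0.5355  0.1867  0.03  ]]
```

View pics/c1.png

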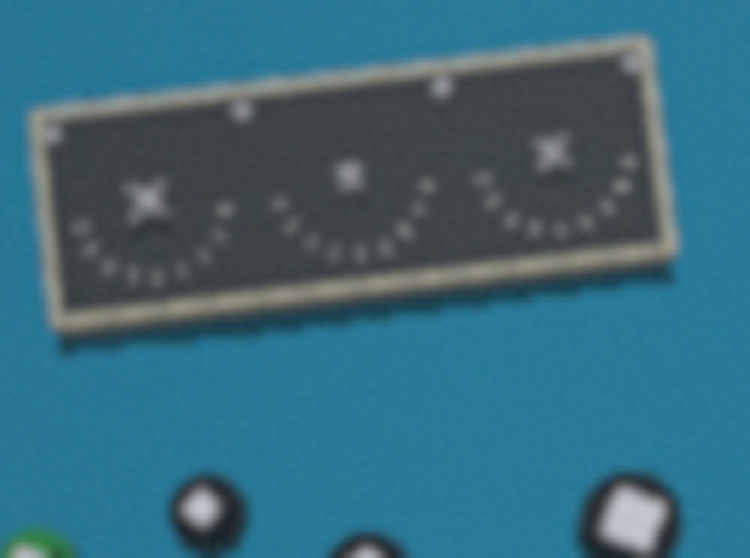

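The crop shows the panel's three crosses: large at the left (crop 148,200), small in the middle (349,176), medium at the right (552,153). The black knobs with bright plates are in the bottom row. Next I'll fit crosses and plates for pose and yaw.

```bash
cat >> h.py <<'E'
from scipy.optimize import least_squares
from scipy.ndimage import gaussian_filter
def cross(L,t=.0035): return [np.array([[-L,-t],[L,-t],[L,t],[-L,t]])/2, np.array([[-t,-L],[t,-L],[t,L],[-t,L]])/2]
def fit(im,cam,xy,z,polys,h,yaws,sig=.6,extra=None):
    """fit x,y,yaw of bright planar polygons at height z, window half-size h px"""
    g=im.mean(2) if im.ndim==3 else im;u=P(cam,[[*xy,z]])[0];x0,y0=np.round(u).astype(int)-h;n=2*h+1;S=8
    win=g[y0:y0+n,x0:x0+n].astype(float);best=None
    def model(p):
        c,s=np.cos(p[2]),np.sin(p[2]);m=np.zeros((n*S,n*S),np.uint8)
        for q in polys:
            w=np.c_[q@np.array([[c,s],[-s,c]])+p[:2],np.full(len(q),z)]
            px=(P(cam,w)-[x0,y0]+.5)*S-.5
            cv2.fillPoly(m,[np.round(px*16).astype(np.int32)],255,shift=4)
        return cv2.resize(gaussian_filter(m/255.,sig*S),(n,n),interpolation=cv2.INTER_AREA)
    def res(p):
        m=model(p).ravel();A=np.c_[m,np.ones(n*n)];k=np.linalg.lstsq(A,win.ravel(),rcond=None)[0];return A@k-win.ravel()
    for y in yaws:
        r=least_squares(res,[*xy,y],x_scale=[.002,.002,.1],diff_step=1e-3,method='trf')
        if best is None or r.cost<best.cost: best=r
    return best.x,best.cost/win.size
def go(x,y,z,yaw,n=None):
    """rows for a straight move: total and per-row tool-axis shift/turn"""
    o=ctrl.get_obs();p=o["ee_pos"];r,pi,yw=o["eef_rot"];d=np.array([x,y,z])-p
    c,s=np.cos(yw),np.sin(yw);dy=(yaw-yw+np.pi)%(2*np.pi)-np.pi
    print("tool shift mm",np.round([(d[0]*c+d[1]*s)*1e3,(d[0]*s-d[1]*c)*1e3,-d[2]*1e3],1),"rz",round(-dy,3),"| at",p.round(4),"yaw",round(yw,3))
E
python3 - <<'E'
from h import *
im=cv2.imread("pics/t1.png")[:,:,::-1]
ys=np.radians([0,15,30,45,60,75])
for n,px,L in(("large",(148,200),.022),("small",(349,176),.014),("medium",(552,153),.018)):
    u=(np.array(px)+.5)/6-.5+[235,130];w=W("top",u,.042)[0]
    b,c=fit(im,"top",w[:2],.042,cross(L),6,ys);print(n,w.round(4),"fit",b[:2].round(4),"yaw",round(np.degrees(b[2])%90,1),c.round(1))
for n,xy,w in(("KL",(.4558,-.0683),.025),("KM",(.4333,.0486),.019),("KS",(.4622,.1201),.015)):
  for ww in (w-.002,w,w+.002):
    b,c=fit(im,"top",xy,.038,[np.array([[-1,-1],[1,-1],[1,1],[-1,1]])*ww/2],5,ys);print(n,ww,b[:2].round(4),"yaw",round(np.degrees(b[2])%90,1),c.round(1))
E
```

```text
large [0.5982 0.143  0.042 ] fit [0.5987 0.1433] yaw 60.0 28.0
small [0.6079 0.0545 0.042 ] fit [0.6086 0.0545] yaw 60.2 6.7
medium [ 0.6172 -0.035   0.042 ] fit [ 0.6182 -0.0349] yaw 60.1 12.3
KL 0.023 [ 0.456  -0.0684] yaw 75.1 64.8
KL 0.025 [ 0.456  -0.0683] yaw 60.2 132.8
KL 0.027000000000000003 [ 0.4559 -0.0684] yaw 59.9 228.0
KM 0.017 [0.4333 0.0486] yaw 45.0 78.8
KM 0.019 [0.4333 0.0486] yaw 45.0 69.6
KM 0.020999999999999998 [0.4333 0.0486] yaw 30.0 186.0
KS 0.013 [0.4629 0.12  ] yaw 45.0 124.0
KS 0.015 [0.4627 0.12  ] yaw 59.9 166.9
KS 0.017 [0.4626 0.1205] yaw 45.0 272.5
```

```bash
python3 - <<'E'
s=open("h.py").read()
a=s.index("    for y in yaws:");b=s.index("def go")
s=s[:a]+'''    from scipy.optimize import minimize
    f=lambda q:np.mean(res([xy[0]+q[0]*.002,xy[1]+q[1]*.002,q[2]*.2])**2)
    for y in yaws:
        r=minimize(f,[0,0,y/.2],method="Nelder-Mead",options=dict(initial_simplex=[[0,0,y/.2],[1,0,y/.2],[0,1,y/.2],[0,0,y/.2+1]],maxiter=120))
        if best is None or r.fun<best.fun: best=r
    q=best.x;return np.array([xy[0]+q[0]*.002,xy[1]+q[1]*.002,q[2]*.2]),best.fun
'''+s[b:]
open("h.py","w").write(s)
E
python3 - <<'E'
from h import *
im=cv2.imread("pics/t1.png")[:,:,::-1]
ys=np.radians([10,40,70])
for n,xy,L in(("large",(.5985,.1432),.022),("small",(.608,.0545),.014),("medium",(.6177,-.035),.018)):
  for sg in(.5,.9):
    b,c=fit(im,"top",xy,.042,cross(L),6,ys,sg);print(n,sg,"fit",b[:2].round(4),"yaw",round(np.degrees(b[2])%90,1),c.round(1))
for n,xy,w in(("KL",(.4558,-.0683),.022),("KM",(.4333,.0486),.018),("KS",(.4622,.1201),.013)):
  for ww in (w-.001,w+.001):
    b,c=fit(im,"top",xy,.038,[np.array([[-1,-1],[1,-1],[1,1],[-1,1]])*ww/2],4,ys,.8);print(n,ww,b[:2].round(4),"yaw",round(np.degrees(b[2])%90,1),c.round(1))
E
```

```text
Traceback (most recent call last):
  File "h.py", line 31, in fit
    r=minimize(f,[0,0,y/.2],method="Nelder-Mead",options=dict(initial_simplex=[[0,0,y/.2],[1,0,y/.2],[0,1,y/.2],[0,0,y/.2+1]],maxiter=120))
  File "h.py", line 29, in <lambda>
    f=lambda q:np.mean(res([xy[0]+q[0]*.002,xy[1]+q[1]*.002,q[2]*.2])**2)
                       ~~~^^^^^^^^^^^^^^^^^^^^^^^^^^^^^^^^^^^^^^^^^^^
  File "h.py", line 27, in res
    m=model(p).ravel();A=np.c_[m,np.ones(n*n)];k=np.linalg.lstsq(A,win.ravel(),rcond=None)[0];return A@k-win.ravel()
      ~~~~~^^^
  File "h.py", line 23, in model
    px=(P(cam,w)-[x0,y0]+.5)*S-.5
        ~^^^^^^^
  File "h.py", line 4, in P
    m=ctrl.camera_model(n);return cv2.projectPoints(np.float64(w).reshape(-1,1,3),m["rvec"],m["tvec"],m["intrinsics"],None)[0].reshape(-1,2)
ValueError: time passes only in moves, steps and waits
```

```bash
sed -i 's/ctrl.camera_model(n)/CM(n)/' h.py; sed -i '2a import functools\nCM=functools.lru_cache(None)(ctrl.camera_model)' h.py
python3 - <<'E'
from h import *
im=cv2.imread("pics/t1.png")[:,:,::-1]
ys=np.radians([10,40,70])
for n,xy,L in(("large",(.5985,.1432),.022),("small",(.608,.0545),.014),("medium",(.6177,-.035),.018)):
  for sg in(.5,.9):
    b,c=fit(im,"top",xy,.042,cross(L),6,ys,sg);print(n,sg,"fit",b[:2].round(4),"yaw",round(np.degrees(b[2])%90,1),c.round(1))
for n,xy,w in(("KL",(.4558,-.0683),.022),("KM",(.4333,.0486),.018),("KS",(.4622,.1201),.013)):
  for ww in (w-.001,w+.001):
    b,c=fit(im,"top",xy,.038,[np.array([[-1,-1],[1,-1],[1,1],[-1,1]])*ww/2],4,ys,.8);print(n,ww,b[:2].round(4),"yaw",round(np.degrees(b[2])%90,1),c.round(1))
go(.456,-.0683,.12,np.radians(70))
E
```

```text
large 0.5 fit [0.5984 0.1435] yaw 52.8 62.6
large 0.9 fit [0.5985 0.1434] yaw 53.8 14.0
small 0.5 fit [0.6085 0.0545] yaw 52.4 19.5
small 0.9 fit [0.6087 0.0544] yaw 49.6 3.9
medium 0.5 fit [ 0.6181 -0.0349] yaw 52.1 29.6
medium 0.9 fit [ 0.6181 -0.0349] yaw 54.6 4.3
KL 0.020999999999999998 [ 0.4559 -0.0684] yaw 72.5 27.5
KL 0.023 [ 0.4559 -0.0683] yaw 72.3 57.1
KM 0.016999999999999998 [0.4333 0.0486] yaw 37.0 76.3
KM 0.019 [0.4331 0.0485] yaw 36.2 91.9
KS 0.012 [0.4627 0.1198] yaw 50.1 94.0
KS 0.013999999999999999 [0.4629 0.1199] yaw 53.9 95.3
tool shift mm [ 426.5 -374.9   85.3] rz -0.981 | at [ 0.1311 -0.5341  0.2053] yaw 0.241
```

Measured poses:

| Part | Position | Yaw |
|---|---|---|
| Shaft large | (.5985,.1434) | 53.8° |
| Shaft medium | (.618,-.035) | 54.6° |
| Shaft small | (.6086,.0545) | 50° |
| Panel | – | 6.3° |

I'm starting with the large knob.

>>> jog_arm(motion=[[0.028,-0.025,0,0,0,0,0],[0.028,-0.025,0,0,0,0,0],[0.028,-0.025,0,0,0,0,0],[0.028,-0.025,0,0,0,0,0],[0.028,-0.025,0,0,0,0,0]], squeeze=25)

```text
time_s: 0.8
ee_pos: [0.2379, -0.378, 0.2055]
eef_rot: [3.141, -0.0, 0.241]
force: [0.1, -0.7, 0.2]
grip_width: 0.0574
grip_force: 0.0
```

>>> jog_arm(motion=[[0.028,-0.025,0,0,0,0,0],[0.028,-0.025,0,0,0,0,0],[0.028,-0.025,0,0,0,0,0],[0.028,-0.025,0,0,0,0,0],[0.028,-0.025,0,0,0,0,0]])

```text
time_s: 1.3
ee_pos: [0.3441, -0.2232, 0.2056]
eef_rot: [3.141, -0.0, 0.241]
force: [0.5, -0.2, -0.7]
grip_width: 0.0468
grip_force: 0.0
```

>>> jog_arm(motion=[[0.028,-0.025,0,0,0,0,0],[0.028,-0.025,0,0,0,0,0],[0.028,-0.025,0,0,0,0,0],[0.028,-0.025,0,0,0,0,0],[0.028,-0.025,0,0,0,0,0]])

```text
time_s: 1.8
ee_pos: [0.4503, -0.0683, 0.2056]
eef_rot: [3.141, -0.0, 0.241]
force: [0.3, -0.8, -0.3]
grip_width: 0.047
grip_force: 0.0
```

>>> jog_arm(motion=[[0,0,0,0,0,-0.14,0],[0,0,0,0,0,-0.14,0],[0,0,0,0,0,-0.14,0],[0,0,0,0,0,-0.14,0],[0,0,0,0,0,-0.14,0]])

```text
time_s: 2.3
ee_pos: [0.4496, -0.0697, 0.2054]
eef_rot: [-3.142, -0.0, 0.947]
force: [-0.2, -0.2, 0.6]
grip_width: 0.0472
grip_force: 0.0
```

>>> jog_arm(motion=[[0,0,0.02,0,0,-0.14,0],[0,0,0.02,0,0,-0.14,0],[0,0,0.02,0,0,-0.04,0],[0,0,0,0,0,0,0]])

```text
time_s: 2.7
ee_pos: [0.4485, -0.0695, 0.1435]
eef_rot: [-3.138, 0.0, 1.261]
force: [-0.1, 0.4, 0.9]
grip_width: 0.047
grip_force: 0.0
```

Run:
```python
from h import *
go(.4559,-.0684,.019,np.radians(72.4))
im=ctrl.camera("top");crop(im,230,130,160,120,5,"pics/c2.png");
print(ctrl.get_obs()["grip_width"])
```

```text
tool shift mm [  3.4   6.7 124.5] rz -0.002 | at [ 0.4485 -0.0695  0.1435] yaw 1.261
0.04672755622963461
```

View pics/c2.png

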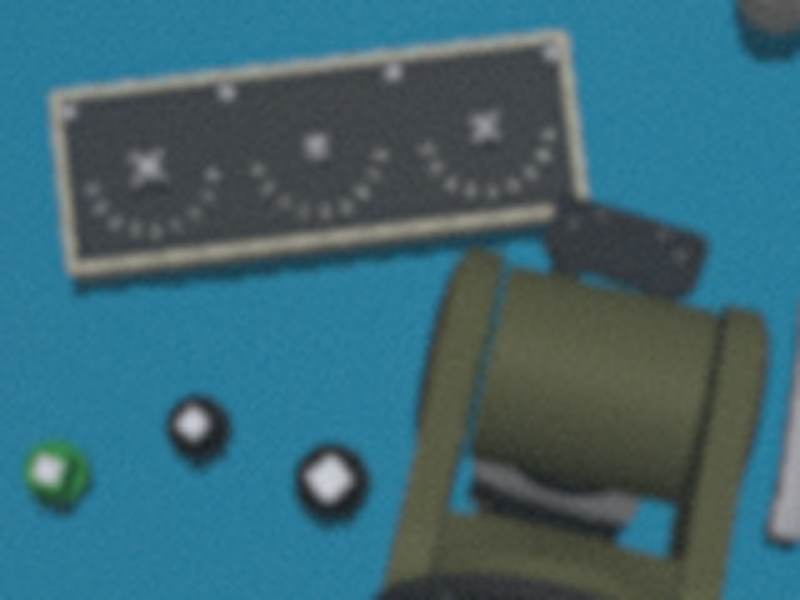

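The crop shows the arm over the large knob, with the other knobs and the panel undisturbed. Descending now.

>>> jog_arm(motion=[[0.003,0.007,0.025,0,0,0,0],[0,0,0.03,0,0,0,0],[0,0,0.03,0,0,0,0],[0,0,0.025,0,0,0,0],[0,0,0,0,0,0,0]])

```text
time_s: 3.25
ee_pos: [0.4563, -0.0689, 0.0341]
eef_rot: [-3.138, 0.0, 1.259]
force: [-0.0, 0.1, 0.2]
grip_width: 0.0471
grip_force: 0.0
```

Run:
```python
from h import *
go(.4559,-.0684,.020,np.radians(72.4))
```

```text
tool shift mm [ 0.3 -0.6 14.1] rz -0.004 | at [ 0.4563 -0.0689  0.0341] yaw 1.259
```

>>> jog_arm(motion=[[0,0,0.014,0,0,0,0],[0,0,0,0,0,0,-1],[0,0,0,0,0,0,-1],[0,0,0,0,0,0,-1],[0,0,0,0,0,0,-1]])

```text
time_s: 3.75
ee_pos: [0.458, -0.0692, 0.023]
eef_rot: [3.14, -0.0, 1.261]
force: [-1.0, 0.8, 7.8]
grip_width: 0.0301
grip_force: 24.4
```

>>> jog_arm(motion=[[0,0,0,0,0,0,-1],[0,0,-0.02,0,0,0,-1],[0,0,-0.03,0,0,0,-1],[0,0,-0.03,0,0,0,-1],[0,0,0,0,0,0,-1]])

```text
time_s: 4.25
ee_pos: [0.4591, -0.0695, 0.1056]
eef_rot: [3.135, -0.001, 1.261]
force: [0.2, -0.9, -0.3]
grip_width: 0.0303
grip_force: 24.4
```

Run:
```python
from h import *
go(.5985,.1434,.095,np.radians(53.8))
```

```text
tool shift mm [245.3  67.8  10.6] rz 0.322 | at [ 0.4591 -0.0695  0.1056] yaw 1.261
```

>>> jog_arm(motion=[[0.041,0.0113,0,0,0,0,-1],[0.041,0.0113,0,0,0,0,-1],[0.041,0.0113,0,0,0,0,-1],[0.041,0.0113,0,0,0,0,-1],[0.041,0.0113,0,0,0,0,-1]])

```text
time_s: 4.75
ee_pos: [0.5741, 0.1106, 0.1012]
eef_rot: [-3.141, 0.0, 1.261]
force: [0.3, -1.0, -0.6]
grip_width: 0.0303
grip_force: 24.4
```

>>> jog_arm(motion=[[0.04,0.0113,0,0,0,0,-1],[0,0,0,0,0,0.11,-1],[0,0,0,0,0,0.11,-1],[0,0,0,0,0,0.1,-1],[0,0,0,0,0,0,-1]])

```text
time_s: 5.25
ee_pos: [0.5963, 0.1436, 0.101]
eef_rot: [-3.141, 0.0, 0.939]
force: [-0.1, -1.0, -1.0]
grip_width: 0.0301
grip_force: 24.4
```

Run:
```python
from h import *
go(.5985,.1434,.075,np.radians(53.8))
im=ctrl.camera("side");u=P("side",[[.5985,.1434,.06]])[0].astype(int);print(u)
crop(im,u[0]-50,u[1]-40,100,75,6,"pics/c3.png")
```

```text
tool shift mm [ 1.1  1.9 26. ] rz 0.0 | at [0.5963 0.1436 0.101 ] yaw 0.939
[265 216]
```

View pics/c3.png

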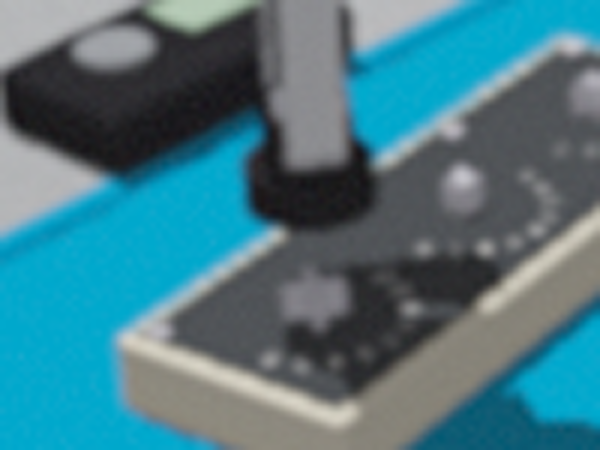

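The side crop shows the held knob (310,180) above and behind the large shaft (315,300), consistent with its height. Lowering.

>>> jog_arm(motion=[[0.001,0.002,0.01,0,0,0,-1],[0,0,0.01,0,0,0,-1],[0,0,0.008,0,0,0,-1],[0,0,0,0,0,0,-1]])

```text
time_s: 5.7
ee_pos: [0.5979, 0.143, 0.0715]
eef_rot: [-3.14, 0.002, 0.941]
force: [0.3, -0.8, -0.8]
grip_width: 0.0304
grip_force: 24.4
```

Run:
```python
from h import *
go(.5985,.1434,.053,np.radians(53.8))
```

```text
tool shift mm [ 0.7  0.3 18.5] rz 0.002 | at [0.5979 0.143  0.0715] yaw 0.941
```

>>> jog_arm(motion=[[0.0006,0.0003,0.003,0,0,0,-1],[0,0,0.002,0,0,0,-1],[0,0,0,0,0,0,-1]])

```text
time_s: 6.0
ee_pos: [0.5993, 0.1435, 0.0683]
eef_rot: [-3.142, 0.0, 0.941]
force: [0.2, -0.2, -0.6]
grip_width: 0.0301
grip_force: 24.4
```

>>> jog_arm(motion=[[0,0,0.002,0,0,0,-1],[0,0,0.002,0,0,0,-1],[0,0,0,0,0,0,-1]])

```text
time_s: 6.3
ee_pos: [0.5992, 0.1435, 0.0642]
eef_rot: [-3.141, 0.0, 0.941]
force: [-0.0, -0.6, -1.2]
grip_width: 0.03
grip_force: 24.4
```

>>> jog_arm(motion=[[0,0,0.002,0,0,0,-1],[0,0,0.002,0,0,0,-1],[0,0,0,0,0,0,-1]])

```text
time_s: 6.6
ee_pos: [0.599, 0.1434, 0.06]
eef_rot: [-3.141, 0.001, 0.941]
force: [-1.7, -0.2, -1.0]
grip_width: 0.0303
grip_force: 24.4
```

>>> jog_arm(motion=[[0,0,0.002,0,0,0,-1],[0,0,0.001,0,0,0,-1],[0,0,0,0,0,0,-1]])

```text
time_s: 6.9
ee_pos: [0.5991, 0.1435, 0.0572]
eef_rot: [-3.141, 0.0, 0.941]
force: [-2.7, -0.6, -1.6]
grip_width: 0.0298
grip_force: 24.4
```

>>> jog_arm(motion=[[0,0,0.002,0,0,0,-1],[0,0,0.002,0,0,0,-1],[0,0,0,0,0,0,-1]])

```text
time_s: 7.2
ee_pos: [0.5992, 0.1435, 0.0532]
eef_rot: [-3.142, 0.0, 0.941]
force: [-2.1, -0.8, -1.7]
grip_width: 0.0302
grip_force: 24.4
```

>>> jog_arm(motion=[[0,0,0.002,0,0,0,-1],[0,0,0.001,0,0,0,-1],[0,0,0,0,0,0,-1]])

```text
time_s: 7.5
ee_pos: [0.5996, 0.1436, 0.0529]
eef_rot: [3.141, -0.001, 0.941]
force: [-14.4, -3.8, 24.9]
grip_width: 0.0302
grip_force: 24.7
```

The knob is home (TCP .053, as predicted). Now turning anticlockwise to the stop.

>>> jog_arm(motion=[[-0.0003,-0.0003,-0.0015,0,0,0,-1],[0,0,0,0,0,-0.1,-1],[0,0,0,0,0,-0.1,-1],[0,0,0,0,0,-0.1,-1],[0,0,0,0,0,0,-1]])

```text
time_s: 8.0
ee_pos: [0.5993, 0.1438, 0.053]
eef_rot: [3.14, -0.001, 1.244]
force: [-4.7, 0.5, 9.9]
grip_width: 0.0302
grip_force: 24.5
```

Run:
```python
from h import *
o=ctrl.get_obs();print(o["moment"].round(3),o["force"]);go(.599,.1434,.053,np.radians(96.3))
```

```text
[0.073 0.957 0.086] [-4.66560315  0.52329613  9.92676214]
tool shift mm [-0.5 -0.2 -0. ] rz -0.436 | at [0.5993 0.1438 0.053 ] yaw 1.244
```

>>> jog_arm(motion=[[0,0,0,0,0,-0.1,-1],[0,0,0,0,0,-0.1,-1],[0,0,0,0,0,-0.1,-1],[0,0,0,0,0,-0.1,-1],[0,0,0,0,0,0,-1]])

```text
time_s: 8.5
ee_pos: [0.5991, 0.1441, 0.053]
eef_rot: [3.141, -0.001, 1.645]
force: [-7.0, 3.0, 9.8]
grip_width: 0.0303
grip_force: 24.5
```

Run:
```python
from h import *
o=ctrl.get_obs();print(o["moment"].round(3),o["force"]);go(.599,.1434,.053,np.radians(96.3))
```

```text
[0.404 1.319 0.118] [-7.03842392  2.9619185   9.75301613]
tool shift mm [-0.7 -0.1 -0. ] rz -0.036 | at [0.5991 0.1441 0.053 ] yaw 1.645
```

>>> jog_arm(motion=[[0,0,0,0,0,-0.04,-1],[0,0,0,0,0,0,-1]])

```text
time_s: 8.7
ee_pos: [0.599, 0.1441, 0.053]
eef_rot: [3.141, -0.001, 1.682]
force: [-7.7, 1.8, 10.1]
grip_width: 0.0299
grip_force: 24.6
```

Run:
```python
from h import *
o=ctrl.get_obs();print(o["moment"].round(3),o["force"]);go(.599,.1434,.053,np.radians(96.3))
```

```text
[ 0.423  1.383 -0.075] [-7.68030395  1.78634294 10.14929231]
tool shift mm [-0.7 -0.1 -0. ] rz 0.001 | at [0.599  0.1441 0.053 ] yaw 1.682
```

>>> jog_arm(motion=[[-0.0006,0,0,0,0,-0.04,-1],[0,0,0,0,0,0,-1]])

```text
time_s: 8.9
ee_pos: [0.5991, 0.1437, 0.053]
eef_rot: [3.141, -0.001, 1.722]
force: [-7.9, 2.6, 10.8]
grip_width: 0.0299
grip_force: 24.6
```

Run:
```python
from h import *
o=ctrl.get_obs();print(o["moment"].round(3),o["force"],o["tau"][5],o["eef_rot"])
```

```text
[ 0.618  1.405 -0.032] [-7.8675531   2.63421692 10.78488974] -0.6548509374260902 [ 3.14064062e+00 -1.21104325e-03  1.72223773e+00]
```

>>> jog_arm(motion=[[0,0,0,0,0,-0.04,-1],[0,0,0,0,0,0,-1]])

```text
time_s: 9.1
ee_pos: [0.5989, 0.1437, 0.053]
eef_rot: [3.141, -0.001, 1.762]
force: [-9.7, 4.1, 11.8]
grip_width: 0.0299
grip_force: 24.7
```

Run:
```python
from h import *
o=ctrl.get_obs();print(o["moment"].round(3),o["force"],o["tau"][5],o["eef_rot"])
```

```text
[ 0.563  1.659 -0.107] [-9.68432513  4.07413969 11.80926246] -0.7203923352062702 [ 3.14102289e+00 -1.09869736e-03  1.76216859e+00]
```

>>> jog_arm(motion=[[0,0,0,0,0,-0.04,-1],[0,0,0,0,0,0,-1]])

```text
time_s: 9.3
ee_pos: [0.5987, 0.1436, 0.053]
eef_rot: [-3.142, -0.001, 1.802]
force: [-11.6, 2.5, 13.1]
grip_width: 0.0302
grip_force: 24.8
```

Run:
```python
from h import *
o=ctrl.get_obs();print(o["moment"].round(3),o["force"],o["tau"][5],o["eef_rot"],o["grip_width"])
```

```text
[ 0.407  2.024 -0.163] [-11.60935577   2.48480891  13.08928764] -0.7672895304858685 [-3.14159109e+00 -1.08772356e-03  1.80216306e+00] 0.03015175266314361
```

Turning moment is now −0.16 N m, well past the 0.04 friction, so it's at the stop. Releasing to check.

>>> jog_arm(motion=[[0,0,0,0,0,0,0],[0,0,0,0,0,0,0],[0,0,-0.03,0,0,0,0],[0,0,-0.03,0,0,0,0],[0,0,-0.03,0,0,0,0]])

```text
time_s: 9.8
ee_pos: [0.5991, 0.1428, 0.1429]
eef_rot: [3.141, 0.0, 1.801]
force: [-0.4, -0.2, 0.7]
grip_width: 0.0472
grip_force: 0.0
```

>>> jog_arm(motion=[[-0.02,0.045,0,0,0,0.1,0],[-0.02,0.045,0,0,0,0.1,0],[-0.02,0.045,0,0,0,0.1,0],[0,0,0,0,0,0.1,0],[0,0,0,0,0,0.1,0]])

```text
time_s: 10.3
ee_pos: [0.7403, 0.1003, 0.1396]
eef_rot: [-3.14, 0.001, 1.297]
force: [0.1, -0.4, -0.8]
grip_width: 0.0472
grip_force: 0.0
```

Run:
```python
from h import *
im=shot("top",3)
cv2.imwrite("pics/t2.png",im[:,:,::-1]);crop(im,200,130,180,110,4,"pics/c4.png")
go(.4333,.0486,.1,np.radians(36.5))
```

```text
tool shift mm [-131.4 -281.6   41.6] rz 0.667 | at [0.7395 0.1012 0.1416] yaw 1.304
```

View pics/c4.png

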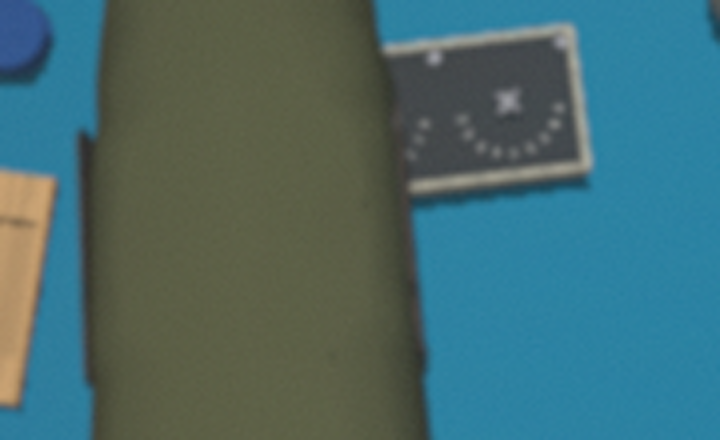

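The arm hid the knob. I'll go to the medium knob and look from there.

>>> jog_arm(motion=[[-0.0164,-0.0352,0,0,0,0,0],[-0.0164,-0.0352,0,0,0,0,0],[-0.0164,-0.0352,0,0,0,0,0],[-0.0164,-0.0352,0,0,0,0,0],[-0.0164,-0.0352,0,0,0,0,0]])

```text
time_s: 10.95
ee_pos: [0.5462, 0.0688, 0.1423]
eef_rot: [3.14, -0.0, 1.306]
force: [0.9, 0.8, 0.3]
grip_width: 0.0471
grip_force: 0.0
```

>>> jog_arm(motion=[[-0.0164,-0.0352,0,0,0,0,0],[-0.0164,-0.0352,0,0,0,0,0],[-0.0164,-0.0352,0,0,0,0,0],[0,0,0,0,0,0.13,0],[0,0,0,0,0,0.13,0]])

```text
time_s: 11.45
ee_pos: [0.4326, 0.0495, 0.1428]
eef_rot: [3.14, -0.001, 1.041]
force: [-0.4, -0.3, -1.3]
grip_width: 0.0466
grip_force: 0.0
```

>>> jog_arm(motion=[[0,0,0,0,0,0.13,0],[0,0,0,0,0,0.13,0],[0,0,0,0,0,0.14,0],[0,0,0,0,0,0,0]])

```text
time_s: 11.85
ee_pos: [0.4331, 0.0496, 0.1424]
eef_rot: [3.141, -0.001, 0.643]
force: [-0.7, 0.2, 0.2]
grip_width: 0.0468
grip_force: 0.0
```

Run:
```python
from h import *
im=shot("top",3)
cv2.imwrite("pics/t3.png",im[:,:,::-1]);crop(im,230,130,160,120,5,"pics/c5.png")
b,c=fit(im,"top",(.5985,.1434),.068,[np.array([[-1,-1],[1,-1],[1,1],[-1,1]])*.022/2],4,np.radians([-20,10,40]),.8);print(b[:2],np.degrees(b[2])%90,c)
go(.4333,.0486,.08,np.radians(36.5))
```

```text
[0.59852475 0.14315307] 3.2126373085468822 33.000016913093326
tool shift mm [-0.4  0.9 62.2] rz 0.011 | at [0.4331 0.0495 0.1422] yaw 0.648
```

View pics/c5.png

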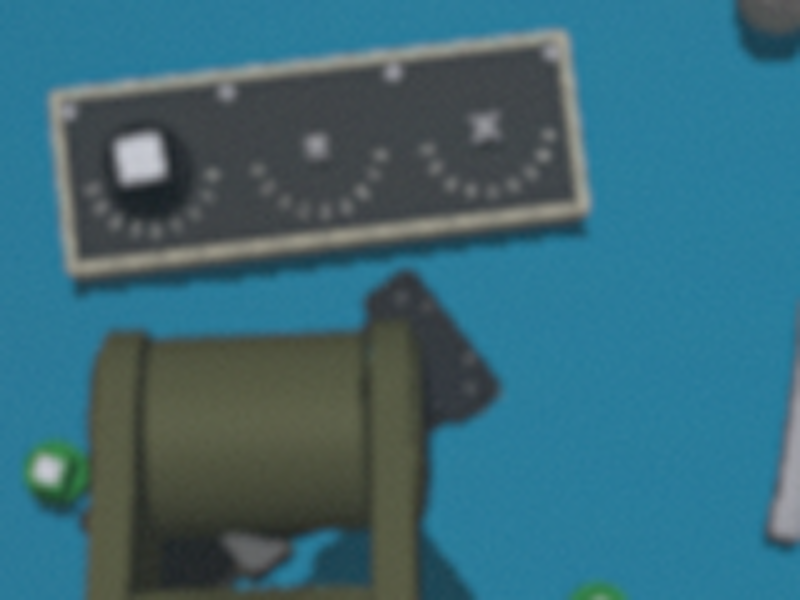

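The crop shows the large knob seated at (140,158) with its sides parallel to the panel, so it's at zero. Next is the medium knob.

>>> jog_arm(motion=[[0,0.001,0.03,0,0,0.01,0],[0,0,0.03,0,0,0,0],[0,0,0.03,0,0,0,0],[0,0,0.02,0,0,0,0],[0,0,0,0,0,0,0]])

```text
time_s: 12.5
ee_pos: [0.4323, 0.0486, 0.03]
eef_rot: [-3.139, 0.003, 0.636]
force: [-0.1, 0.3, 1.2]
grip_width: 0.0468
grip_force: 0.0
```

Run:
```python
from h import *
go(.4333,.0486,.022,np.radians(36.5))
```

```text
tool shift mm [0.8 0.6 8. ] rz -0.001 | at [0.4323 0.0486 0.03  ] yaw 0.636
```

>>> jog_arm(motion=[[0.0008,0.0006,0.008,0,0,0,0],[0,0,0,0,0,0,-1],[0,0,0,0,0,0,-1],[0,0,0,0,0,0,-1],[0,0,0,0,0,0,-1]])

```text
time_s: 13.0
ee_pos: [0.4351, 0.0487, 0.0246]
eef_rot: [3.141, -0.001, 0.633]
force: [-1.3, 0.1, 5.6]
grip_width: 0.0247
grip_force: 24.8
```

>>> jog_arm(motion=[[0,0,0,0,0,0,-1],[0,0,-0.03,0,0,0,-1],[0,0,-0.03,0,0,0,-1],[0,0,-0.03,0,0,0,-1],[0,0,0,0,0,0,-1]])

```text
time_s: 13.5
ee_pos: [0.4364, 0.0488, 0.1174]
eef_rot: [3.138, -0.005, 0.633]
force: [-1.0, -0.5, -1.5]
grip_width: 0.0251
grip_force: 24.8
```

Run:
```python
from h import *
go(.6181,-.0349,.1,np.radians(54.6))
```

```text
tool shift mm [ 97.1 174.9  17.4] rz -0.32 | at [0.4364 0.0488 0.1174] yaw 0.633
```

>>> jog_arm(motion=[[0.0196,0.035,0,0,0,0,-1],[0.0196,0.035,0,0,0,0,-1],[0.0196,0.035,0,0,0,0,-1],[0.0196,0.035,0,0,0,0,-1],[0.0196,0.035,0,0,0,0,-1]])

```text
time_s: 14.0
ee_pos: [0.6182, -0.0353, 0.1127]
eef_rot: [-3.141, 0.001, 0.632]
force: [0.7, 0.4, -0.3]
grip_width: 0.0248
grip_force: 24.8
```

>>> jog_arm(motion=[[0,0,0.01,0,0,-0.11,-1],[0,0,0.01,0,0,-0.11,-1],[0,0,0,0,0,-0.1,-1],[0,0,0,0,0,0,-1]])

```text
time_s: 14.4
ee_pos: [0.6167, -0.0345, 0.0925]
eef_rot: [-3.14, 0.001, 0.954]
force: [-0.3, 0.5, -1.4]
grip_width: 0.0248
grip_force: 24.8
```

Run:
```python
from h import *
go(.6186,-.0343,.075,np.radians(54.6))
```

```text
tool shift mm [ 1.3  1.4 17.5] rz 0.001 | at [ 0.6167 -0.0345  0.0925] yaw 0.954
```

>>> jog_arm(motion=[[0.0013,0.0014,0.009,0,0,0,-1],[0,0,0.009,0,0,0,-1],[0,0,0.003,0,0,0,-1],[0,0,0,0,0,0,-1]])

```text
time_s: 14.8
ee_pos: [0.6187, -0.0342, 0.072]
eef_rot: [-3.14, 0.001, 0.952]
force: [0.8, 0.3, -0.6]
grip_width: 0.0246
grip_force: 24.8
```

Run:
```python
from h import *
go(.6186,-.0343,.065,np.radians(54.6))
```

```text
tool shift mm [-0.1 -0.   7. ] rz -0.001 | at [ 0.6187 -0.0342  0.072 ] yaw 0.952
```

>>> jog_arm(motion=[[0,0,0.002,0,0,0,-1],[0,0,0.002,0,0,0,-1],[0,0,0,0,0,0,-1]])

```text
time_s: 15.1
ee_pos: [0.619, -0.0343, 0.0688]
eef_rot: [-3.141, 0.0, 0.952]
force: [-0.8, 0.2, -1.1]
grip_width: 0.0251
grip_force: 24.8
```

>>> jog_arm(motion=[[0,0,0.002,0,0,0,-1],[0,0,0.002,0,0,0,-1],[0,0,0,0,0,0,-1]])

```text
time_s: 15.4
ee_pos: [0.6191, -0.0342, 0.0647]
eef_rot: [-3.141, -0.0, 0.952]
force: [0.3, 0.3, -1.5]
grip_width: 0.0249
grip_force: 24.8
```

>>> jog_arm(motion=[[0,0,0.001,0,0,0,-1],[0,0,0.001,0,0,0,-1],[0,0,0,0,0,0,-1]])

```text
time_s: 15.7
ee_pos: [0.6191, -0.0342, 0.0629]
eef_rot: [3.142, -0.0, 0.953]
force: [1.4, 0.2, -1.0]
grip_width: 0.0247
grip_force: 24.8
```

>>> jog_arm(motion=[[0,0,0.002,0,0,0,-1],[0,0,0.002,0,0,0,-1],[0,0,0,0,0,0,-1]])

```text
time_s: 16.0
ee_pos: [0.6191, -0.0342, 0.0587]
eef_rot: [-3.141, -0.0, 0.952]
force: [1.8, 0.5, -1.1]
grip_width: 0.0243
grip_force: 24.8
```

>>> jog_arm(motion=[[0,0,0.002,0,0,0,-1],[0,0,0.002,0,0,0,-1],[0,0,0,0,0,0,-1]])

```text
time_s: 16.3
ee_pos: [0.6191, -0.0342, 0.0548]
eef_rot: [3.142, -0.0, 0.953]
force: [2.6, 1.1, -1.2]
grip_width: 0.0249
grip_force: 24.8
```

>>> jog_arm(motion=[[0,0,0.002,0,0,0,-1],[0,0,0,0,0,0,-1]])

```text
time_s: 16.5
ee_pos: [0.6193, -0.0341, 0.0546]
eef_rot: [3.141, -0.001, 0.953]
force: [-4.5, 3.5, 16.0]
grip_width: 0.0246
grip_force: 24.9
```

Home. Turning.

>>> jog_arm(motion=[[0,0,-0.001,0,0,-0.1,-1],[0,0,0,0,0,-0.12,-1],[0,0,0,0,0,-0.12,-1],[0,0,0,0,0,-0.12,-1],[0,0,0,0,0,-0.12,-1]])

```text
time_s: 17.0
ee_pos: [0.6187, -0.0339, 0.0547]
eef_rot: [-3.141, -0.0, 1.537]
force: [-6.2, 3.2, 9.5]
grip_width: 0.0246
grip_force: 24.8
```

>>> jog_arm(motion=[[0,0,0,0,0,-0.1,-1],[0,0,0,0,0,-0.05,-1],[0,0,0,0,0,0,-1]])

```text
time_s: 17.3
ee_pos: [0.6187, -0.0341, 0.0547]
eef_rot: [-3.141, -0.0, 1.684]
force: [-5.5, 2.9, 10.1]
grip_width: 0.0246
grip_force: 24.8
```

Run:
```python
from h import *
o=ctrl.get_obs();print(o["moment"].round(3),o["tau"][5])
```

```text
[ 0.512  1.028 -0.01 ] -0.9297037124633789
```

>>> jog_arm(motion=[[0,0,0,0,0,-0.05,-1],[0,0,0,0,0,0,-1]])

```text
time_s: 17.5
ee_pos: [0.6186, -0.0341, 0.0546]
eef_rot: [-3.141, -0.001, 1.734]
force: [-6.2, 3.0, 10.5]
grip_width: 0.0248
grip_force: 24.8
```

Run:
```python
from h import *
o=ctrl.get_obs();print(o["moment"].round(3),o["tau"][5])
```

```text
[ 0.571  1.11  -0.135] -0.8655655011534691
```

>>> jog_arm(motion=[[0,0,0,0,0,-0.05,-1],[0,0,0,0,0,0,-1]])

```text
time_s: 17.7
ee_pos: [0.6183, -0.034, 0.0546]
eef_rot: [-3.14, -0.001, 1.784]
force: [-8.7, 4.5, 11.5]
grip_width: 0.0248
grip_force: 24.8
```

Run:
```python
from h import *
o=ctrl.get_obs();print(o["moment"].round(3),o["tau"][5])
```

```text
[ 0.754  1.616 -0.266] -0.9690907225012779
```

>>> jog_arm(motion=[[0,0,0,0,0,-0.03,-1],[0,0,0,0,0,0,-1]])

```text
time_s: 17.9
ee_pos: [0.6182, -0.0339, 0.0547]
eef_rot: [-3.14, -0.001, 1.813]
force: [-9.3, 4.8, 11.9]
grip_width: 0.0248
grip_force: 24.9
```

Run:
```python
from h import *
o=ctrl.get_obs();print(o["moment"].round(3),o["tau"][5])
```

```text
[ 0.856  1.836 -0.352] -0.8066435717046261
```

At the stop. Release, then on to the small knob.

>>> jog_arm(motion=[[0,0,0,0,0,0,0],[0,0,0,0,0,0,0],[0,0,-0.03,0,0,0,0],[0,0,-0.03,0,0,0,0],[0,0,-0.02,0,0,0,0]])

```text
time_s: 18.4
ee_pos: [0.6195, -0.0345, 0.1359]
eef_rot: [3.14, 0.001, 1.812]
force: [0.0, 0.5, 0.1]
grip_width: 0.0469
grip_force: 0.0
```

Run:
```python
from h import *
go(.4628,.1199,.13,np.radians(52))
im=shot("top",3);m=im.min(2).astype(int)
g=((im.max(2).astype(int)-m<40)&(m>110)).astype(np.uint8)
x,y=P("top",[[.4628,.1199,.038]])[0].round().astype(int);s=g[y-12:y+13,x-12:x+13];ys,xs=np.where(s);print(len(xs),W("top",[xs.mean()+x-12,ys.mean()+y-12],.038))
crop(im,230,130,160,120,5,"pics/c6.png")
```

```text
tool shift mm [ 187.4 -115.2    5.9] rz 0.905 | at [ 0.6195 -0.0345  0.1359] yaw 1.812
30 [[0.46264072 0.11987356 0.038     ]]
```

View pics/c6.png

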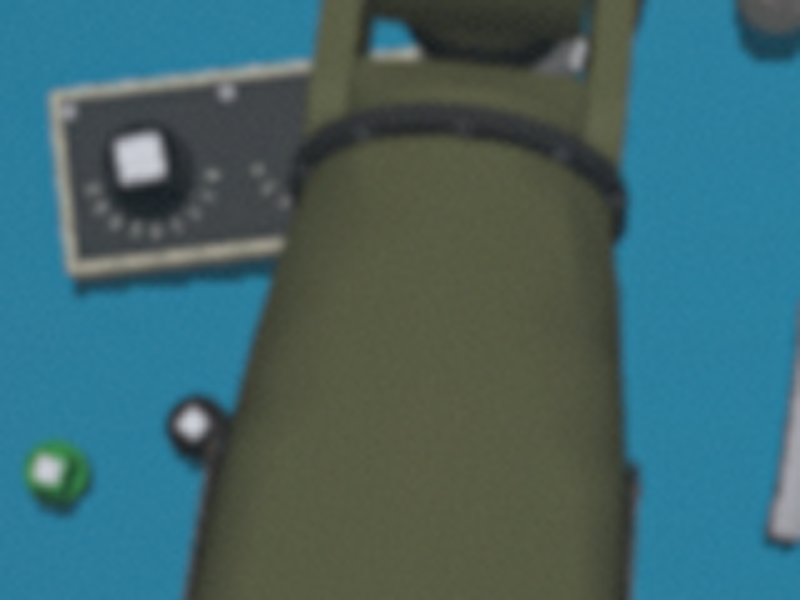

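The small knob is unmoved at (193,423), with the purple and green look-alikes well apart from it. Moving there.

>>> jog_arm(motion=[[0.0375,-0.023,0,0,0,0,0],[0.0375,-0.023,0,0,0,0,0],[0.0375,-0.023,0,0,0,0,0],[0.0375,-0.023,0,0,0,0,0],[0.0375,-0.023,0,0,0,0,0]])

```text
time_s: 19.05
ee_pos: [0.4604, 0.1209, 0.1323]
eef_rot: [-3.139, -0.0, 1.812]
force: [0.8, 0.7, 0.2]
grip_width: 0.0469
grip_force: 0.0
```

>>> jog_arm(motion=[[0,0,0,0,0,0.13,0],[0,0,0,0,0,0.13,0],[0,0,0,0,0,0.13,0],[0,0,0.01,0,0,0.13,0],[0,0,0.02,0,0,0.13,0]])

```text
time_s: 19.55
ee_pos: [0.4625, 0.1202, 0.1031]
eef_rot: [3.141, -0.0, 1.157]
force: [0.4, -0.5, -0.1]
grip_width: 0.0471
grip_force: 0.0
```

>>> jog_arm(motion=[[0,0,0.02,0,0,0.13,0],[0,0,0.02,0,0,0.13,0],[0,0,0.01,0,0,0,0],[0,0,0,0,0,0,0]])

```text
time_s: 19.95
ee_pos: [0.4614, 0.12, 0.0521]
eef_rot: [-3.139, 0.003, 0.906]
force: [-0.2, -0.2, 0.4]
grip_width: 0.0471
grip_force: 0.0
```

Run:
```python
from h import *
go(.4628,.1199,.023,np.radians(51))
```

```text
tool shift mm [ 0.8  1.1 29.1] rz 0.016 | at [0.4614 0.12   0.0521] yaw 0.906
```

>>> jog_arm(motion=[[0.0008,0.001,0.015,0,0,0.01,0],[0,0,0.014,0,0,0,0],[0,0,0,0,0,0,0]])

```text
time_s: 20.25
ee_pos: [0.4632, 0.1201, 0.0242]
eef_rot: [-3.14, 0.001, 0.896]
force: [-0.2, -0.3, 1.0]
grip_width: 0.0469
grip_force: 0.0
```

>>> jog_arm(motion=[[0,0,0,0,0,0,-1],[0,0,0,0,0,0,-1],[0,0,0,0,0,0,-1],[0,0,0,0,0,0,-1],[0,0,0,0,0,0,-1]])

```text
time_s: 20.75
ee_pos: [0.4641, 0.1203, 0.0255]
eef_rot: [3.141, -0.001, 0.893]
force: [-0.7, -0.5, 6.2]
grip_width: 0.0196
grip_force: 24.7
```

>>> jog_arm(motion=[[0,0,-0.03,0,0,0,-1],[0,0,-0.03,0,0,0,-1],[0,0,-0.03,0,0,0,-1],[0,0,0,0,0,0,-1]])

```text
time_s: 21.15
ee_pos: [0.4654, 0.1205, 0.1185]
eef_rot: [3.138, -0.004, 0.893]
force: [0.6, 0.0, -1.6]
grip_width: 0.02
grip_force: 24.7
```

Run:
```python
from h import *
go(.6086,.0545,.1,np.radians(50))
```

```text
tool shift mm [ 38.4 152.9  18.5] rz 0.02 | at [0.4654 0.1205 0.1185] yaw 0.893
```

>>> jog_arm(motion=[[0.0098,0.038,0,0,0,0,-1],[0.0098,0.038,0,0,0,0,-1],[0.0098,0.038,0,0,0,0,-1],[0.0098,0.038,0,0,0,0,-1],[0,0,0,0,0,0.02,-1]])

```text
time_s: 21.65
ee_pos: [0.6089, 0.0534, 0.113]
eef_rot: [-3.141, 0.001, 0.87]
force: [0.4, 0.9, -0.3]
grip_width: 0.0197
grip_force: 24.7
```

>>> jog_arm(motion=[[0,0,0.01,0,0,0,-1],[0,0,0.01,0,0,0,-1],[0,0,0,0,0,0,-1]])

```text
time_s: 21.95
ee_pos: [0.6051, 0.0559, 0.0928]
eef_rot: [-3.139, 0.002, 0.874]
force: [0.1, 0.3, -0.8]
grip_width: 0.0194
grip_force: 24.7
```

Run:
```python
from h import *
go(.6089,.055,.075,np.radians(50))
```

```text
tool shift mm [ 1.7  3.5 17.8] rz 0.001 | at [0.6051 0.0559 0.0928] yaw 0.874
```

>>> jog_arm(motion=[[0.0017,0.0035,0.009,0,0,0,-1],[0,0,0.009,0,0,0,-1],[0,0,0,0,0,0,-1]])

```text
time_s: 22.25
ee_pos: [0.6098, 0.0545, 0.0754]
eef_rot: [-3.14, 0.001, 0.873]
force: [-0.6, 0.4, -0.3]
grip_width: 0.0202
grip_force: 24.7
```

Run:
```python
from h import *
go(.6089,.055,.07,np.radians(51))
```

```text
tool shift mm [-0.2 -1.   5.4] rz -0.017 | at [0.6098 0.0545 0.0754] yaw 0.873
```

>>> jog_arm(motion=[[0,-0.001,0.003,0,0,-0.017,-1],[0,0,0.003,0,0,0,-1],[0,0,0,0,0,0,-1]])

```text
time_s: 22.55
ee_pos: [0.6096, 0.0551, 0.0707]
eef_rot: [-3.141, 0.0, 0.89]
force: [0.2, 0.5, -0.2]
grip_width: 0.02
grip_force: 24.7
```

>>> jog_arm(motion=[[0,0,0.002,0,0,0,-1],[0,0,0.002,0,0,0,-1],[0,0,0,0,0,0,-1]])

```text
time_s: 22.85
ee_pos: [0.6097, 0.0551, 0.0667]
eef_rot: [-3.141, 0.0, 0.889]
force: [-0.3, -0.3, -0.5]
grip_width: 0.0197
grip_force: 24.7
```

>>> jog_arm(motion=[[0,0,0.002,0,0,0,-1],[0,0,0.001,0,0,0,-1],[0,0,0,0,0,0,-1]])

```text
time_s: 23.15
ee_pos: [0.6097, 0.0551, 0.0638]
eef_rot: [-3.141, 0.0, 0.889]
force: [0.4, -1.1, -0.7]
grip_width: 0.0197
grip_force: 24.7
```

Engaging; continuing to home, then the first part of the turn.

>>> jog_arm(motion=[[0,0,0.002,0,0,0,-1],[0,0,0.002,0,0,0,-1],[0,0,0,0,0,0,-1]])

```text
time_s: 23.45
ee_pos: [0.6096, 0.0551, 0.0596]
eef_rot: [-3.141, 0.0, 0.89]
force: [1.6, -1.1, -0.4]
grip_width: 0.0201
grip_force: 24.7
```

>>> jog_arm(motion=[[0,0,0.002,0,0,0,-1],[0,0,0.002,0,0,0,-1],[0,0,0,0,0,0,-1]])

```text
time_s: 23.75
ee_pos: [0.6097, 0.0551, 0.0558]
eef_rot: [-3.141, 0.0, 0.889]
force: [-0.0, -0.6, -0.5]
grip_width: 0.0196
grip_force: 24.7
```

>>> jog_arm(motion=[[0,0,0.0015,0,0,0,-1],[0,0,0,0,0,0,-1]])

```text
time_s: 23.95
ee_pos: [0.6101, 0.0552, 0.0555]
eef_rot: [3.141, -0.001, 0.89]
force: [-3.3, 0.4, 9.1]
grip_width: 0.0197
grip_force: 24.8
```

>>> jog_arm(motion=[[0,0,-0.0005,0,0,-0.12,-1],[0,0,0,0,0,-0.12,-1],[0,0,0,0,0,-0.12,-1],[0,0,0,0,0,-0.12,-1],[0,0,0,0,0,-0.12,-1]])

```text
time_s: 24.45
ee_pos: [0.6093, 0.0557, 0.0556]
eef_rot: [-3.141, -0.001, 1.494]
force: [-7.8, 3.6, 9.5]
grip_width: 0.0198
grip_force: 24.9
```

>>> jog_arm(motion=[[0,0,0,0,0,-0.1,-1],[0,0,0,0,0,-0.1,-1],[0,0,0,0,0,0,-1]])

```text
time_s: 24.75
ee_pos: [0.6092, 0.0556, 0.0557]
eef_rot: [-3.14, -0.001, 1.693]
force: [-8.8, 3.7, 9.9]
grip_width: 0.02
grip_force: 24.9
```

Run:
```python
from h import *
o=ctrl.get_obs();print(o["moment"].round(3))
```

```text
[ 0.636  1.678 -0.04 ]
```

>>> jog_arm(motion=[[0,0,0,0,0,-0.05,-1],[0,0,0,0,0,-0.05,-1],[0,0,0,0,0,0,-1]])

```text
time_s: 25.05
ee_pos: [0.609, 0.0556, 0.0556]
eef_rot: [-3.14, -0.001, 1.791]
force: [-9.9, 3.8, 11.6]
grip_width: 0.02
grip_force: 25.0
```

Run:
```python
from h import *
o=ctrl.get_obs();print(o["moment"].round(3))
```

```text
[ 0.509  1.945 -0.155]
```

>>> jog_arm(motion=[[0,0,0,0,0,-0.03,-1],[0,0,0,0,0,0,-1]])

```text
time_s: 25.25
ee_pos: [0.6089, 0.0556, 0.0557]
eef_rot: [-3.14, -0.001, 1.821]
force: [-11.2, 2.5, 12.1]
grip_width: 0.0202
grip_force: 24.9
```

Run:
```python
from h import *
o=ctrl.get_obs();print(o["moment"].round(3))
```

```text
[ 0.537  2.239 -0.042]
```

>>> jog_arm(motion=[[0,0,0,0,0,-0.05,-1],[0,0,0,0,0,0,-1],[0,0,0,0,0,0,-1]])

```text
time_s: 25.55
ee_pos: [0.6087, 0.0555, 0.0557]
eef_rot: [-3.139, -0.001, 1.87]
force: [-13.8, 2.4, 12.8]
grip_width: 0.0199
grip_force: 25.0
```

Run:
```python
from h import *
o=ctrl.get_obs();print(o["moment"].round(3))
```

```text
[ 0.345  2.568 -0.164]
```

>>> jog_arm(motion=[[0,0,0,0,0,-0.03,-1],[0,0,0,0,0,0,-1],[0,0,0,0,0,0,-1]])

```text
time_s: 25.85
ee_pos: [0.6086, 0.0555, 0.0557]
eef_rot: [-3.139, -0.001, 1.899]
force: [-13.9, 2.1, 14.3]
grip_width: 0.02
grip_force: 25.1
```

Run:
```python
from h import *
o=ctrl.get_obs();print(o["moment"].round(3))
```

```text
[ 0.336  2.671 -0.27 ]
```

Stop reached. Releasing and moving to the long spanner.

>>> jog_arm(motion=[[0,0,0,0,0,0,0],[0,0,0,0,0,0,0],[0,0,-0.03,0,0,0,0],[0,0,-0.03,0,0,0,0],[0,0,-0.02,0,0,0,0]])

```text
time_s: 26.35
ee_pos: [0.6104, 0.055, 0.137]
eef_rot: [3.14, 0.001, 1.899]
force: [-1.0, 0.5, 0.7]
grip_width: 0.0469
grip_force: 0.0
```

Run:
```python
from h import *
go(.4646,-.2024,.13,np.radians(169.9))
```

```text
tool shift mm [-196.6 -221.     7. ] rz -1.066 | at [0.6104 0.055  0.137 ] yaw 1.899
```

>>> jog_arm(motion=[[-0.0246,-0.0276,0,0,0,0,0],[-0.0246,-0.0276,0,0,0,0,0],[-0.0246,-0.0276,0,0,0,0,0],[-0.0246,-0.0276,0,0,0,0,0],[-0.0246,-0.0276,0,0,0,0,0]])

```text
time_s: 26.85
ee_pos: [0.5181, -0.1071, 0.135]
eef_rot: [3.141, 0.0, 1.9]
force: [1.0, -0.1, -0.0]
grip_width: 0.0469
grip_force: 0.0
```

>>> jog_arm(motion=[[-0.0246,-0.0276,0,0,0,0,0],[-0.0246,-0.0276,0,0,0,0,0],[-0.0246,-0.0276,0,0,0,0,0],[0,0,0,0,0,-0.14,0],[0,0,0,0,0,-0.14,0]])

```text
time_s: 27.35
ee_pos: [0.4639, -0.2035, 0.135]
eef_rot: [3.141, 0.0, 2.183]
force: [0.1, -0.1, 0.4]
grip_width: 0.0471
grip_force: 0.0
```

>>> jog_arm(motion=[[0,0,0,0,0,-0.14,0],[0,0,0,0,0,-0.14,0],[0,0,0,0,0,-0.14,0],[0,0,0,0,0,-0.14,0],[0,0,0,0,0,-0.14,0]])

```text
time_s: 27.85
ee_pos: [0.4644, -0.2026, 0.135]
eef_rot: [-3.141, 0.0, 2.885]
force: [0.5, 0.4, 0.2]
grip_width: 0.0469
grip_force: 0.0
```

>>> jog_arm(motion=[[0,0,0,0,0,-0.086,0],[0,0,0,0,0,0,0]])

```text
time_s: 28.05
ee_pos: [0.4644, -0.2026, 0.135]
eef_rot: [-3.141, 0.0, 2.967]
force: [-0.0, 0.2, -0.5]
grip_width: 0.0468
grip_force: 0.0
```

Run:
```python
from h import *
im=shot("top",4);cv2.imwrite("pics/t4.png",im[:,:,::-1]);crop(im,155,130,200,110,4,"pics/c7.png")
go(.4646,-.2024,.13,np.radians(169.9))
for n,xy,w in(("L",(.598,.1434),.022),("S",(.608,.0545),.013),("M",(.6175,-.035),.018)):
    b,c=fit(im,"top",xy,.068,[np.array([[-1,-1],[1,-1],[1,1],[-1,1]])*w/2],5,np.radians([-20,10,40]),.8);print(n,b[:2].round(4),np.degrees(b[2])%90,c)
```

```text
tool shift mm [-0.2  0.1  5. ] rz -0.002 | at [ 0.4644 -0.2025  0.135 ] yaw 2.963
L [0.5983 0.1439] 8.801833710560885 42.68074928971385
S [0.608  0.0544] 10.76652590684395 69.59438655768281
M [ 0.6179 -0.0351] 11.057890758679992 39.17630909379876
```

View pics/c7.png

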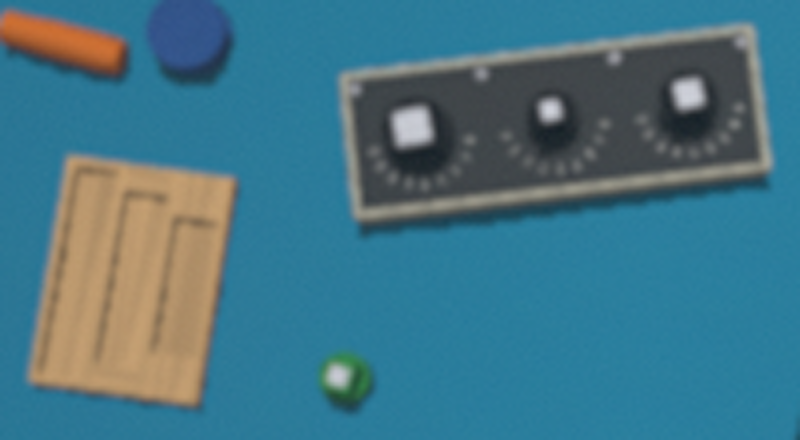

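The crop shows all three knobs seated and square to the panel at (412,127), (550,110) and (688,93). The tray's longest recess is at the left (60,270), the middle one at (115,280) and the short one at (190,285). Next is the long spanner.

>>> jog_arm(motion=[[0,0,0.03,0,0,0,0],[0,0,0.03,0,0,0,0],[0,0,0.03,0,0,0,0],[0,0,0.02,0,0,0,0],[0,0,0,0,0,0,0]])

```text
time_s: 28.75
ee_pos: [0.463, -0.2018, 0.0227]
eef_rot: [3.14, -0.004, 2.964]
force: [-0.1, 0.5, 1.1]
grip_width: 0.0472
grip_force: 0.0
```

Run:
```python
from h import *
go(.4646,-.2024,.012,np.radians(169.9))
im=cv2.imread("pics/t4.png")[:,:,::-1]
print(P("top",[[.5106,.3741,.004],[.5054,.3385,.004],[.5002,.3029,.004]])*4-np.array([155,130])*4)
im=ctrl.camera("side");u=P("side",[[.4646,-.2024,.03]])[0].astype(int);crop(im,u[0]-50,u[1]-40,100,75,6,"pics/c8.png")
```

```text
tool shift mm [-1.6 -0.3 10.7] rz -0.001 | at [ 0.463  -0.2018  0.0227] yaw 2.964
[[ 82.02039501 273.04522038]
 [134.46163739 280.17338236]
 [186.96968366 287.31062476]]
```

View pics/c8.png

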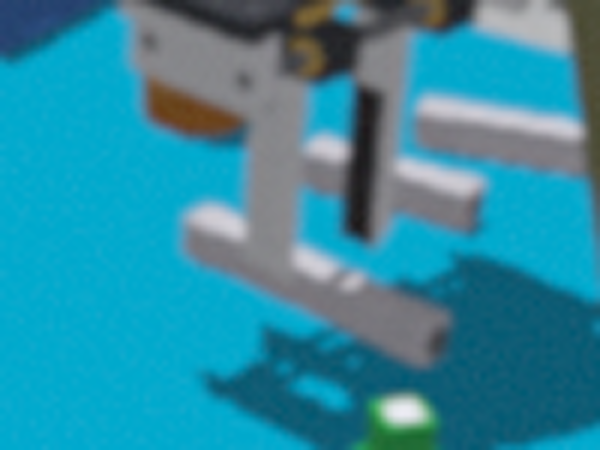

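The side crop shows the fingers straddling the long spanner (250,260). The pads reach almost to the finger tips.

>>> jog_arm(motion=[[-0.0015,0,0.006,0,0,0,0],[0,0,0.004,0,0,0,0],[0,0,0,0,0,0,0]])

```text
time_s: 29.1
ee_pos: [0.4659, -0.2027, 0.0151]
eef_rot: [-3.141, 0.0, 2.965]
force: [0.7, -0.6, 0.6]
grip_width: 0.0468
grip_force: 0.0
```

>>> jog_arm(motion=[[0,0,0,0,0,0,-1],[0,0,0,0,0,0,-1],[0,0,0,0,0,0,-1],[0,0,0,0,0,0,-1],[0,0,0,0,0,0,-1]], squeeze=35)

```text
time_s: 29.6
ee_pos: [0.4659, -0.2028, 0.0151]
eef_rot: [-3.141, 0.0, 2.965]
force: [-0.6, -0.4, 1.3]
grip_width: 0.0137
grip_force: 35.0
```

>>> jog_arm(motion=[[0,0,-0.03,0,0,0,-1],[0,0,-0.03,0,0,0,-1],[0,0,-0.03,0,0,0,-1],[0,0,0,0,0,0,-1]])

```text
time_s: 30.0
ee_pos: [0.4673, -0.2035, 0.1085]
eef_rot: [-3.14, 0.006, 2.966]
force: [-0.0, -0.4, -1.8]
grip_width: 0.0135
grip_force: 35.0
```

Run:
```python
from h import *
go(.5106,.3741,.105,np.radians(171.7))
```

```text
tool shift mm [ 58.5 576.2   3.5] rz -0.031 | at [ 0.4673 -0.2035  0.1085] yaw 2.966
```

>>> jog_arm(motion=[[0.005,0.048,-0.004,0,0,0,-1],[0.005,0.048,-0.004,0,0,0,-1],[0.005,0.048,-0.004,0,0,0,-1],[0.005,0.048,-0.004,0,0,0,-1],[0.005,0.048,0,0,0,0,-1]])

```text
time_s: 30.5
ee_pos: [0.4829, 0.0399, 0.1206]
eef_rot: [-3.142, -0.0, 2.965]
force: [1.1, -0.4, -1.3]
grip_width: 0.0131
grip_force: 35.0
```

>>> jog_arm(motion=[[0.005,0.048,0,0,0,0,-1],[0.005,0.048,0,0,0,0,-1],[0.005,0.048,0,0,0,0,-1],[0.005,0.048,0,0,0,0,-1],[0.005,0.048,0,0,0,0,-1]])

```text
time_s: 31.0
ee_pos: [0.5001, 0.2805, 0.1199]
eef_rot: [-3.141, -0.001, 2.966]
force: [0.7, -1.2, -1.8]
grip_width: 0.013
grip_force: 35.0
```

>>> jog_arm(motion=[[0.005,0.048,0,0,0,-0.03,-1],[0.003,0.048,0,0,0,0,-1],[0,0,0,0,0,0,-1]])

```text
time_s: 31.3
ee_pos: [0.5069, 0.3791, 0.1189]
eef_rot: [-3.141, -0.001, 3.0]
force: [-0.5, -0.2, -1.9]
grip_width: 0.0132
grip_force: 35.0
```

Run:
```python
from h import *
go(.5119,.3738,.03,np.radians(171.7))
```

```text
tool shift mm [-5.7 -4.6 88.9] rz 0.003 | at [0.5069 0.3791 0.1189] yaw 3.0
```

>>> jog_arm(motion=[[-0.0057,-0.0046,0.02,0,0,0,-1],[0,0,0.025,0,0,0,-1],[0,0,0.025,0,0,0,-1],[0,0,0.015,0,0,0,-1],[0,0,0,0,0,0,-1]])

```text
time_s: 31.8
ee_pos: [0.512, 0.3683, 0.0333]
eef_rot: [-3.139, -0.003, 2.995]
force: [0.0, 0.9, -1.8]
grip_width: 0.0136
grip_force: 35.0
```

Run:
```python
from h import *
go(.5119,.3738,.0195,np.radians(171.7))
```

```text
tool shift mm [ 0.9  5.4 13.8] rz -0.001 | at [0.512  0.3683 0.0333] yaw 2.995
```

>>> jog_arm(motion=[[0,0,0,0,0,0,-1],[0,0,0,0,0,0,-1]])

```text
time_s: 32.0
ee_pos: [0.5137, 0.3696, 0.0373]
eef_rot: [3.14, 0.001, 2.995]
force: [-0.1, -0.9, -1.5]
grip_width: 0.0132
grip_force: 35.0
```

Run:
```python
from h import *
go(.5119,.3738,.0195,np.radians(171.7))
```

```text
tool shift mm [ 2.4  3.9 17.8] rz -0.001 | at [0.5137 0.3696 0.0373] yaw 2.995
```

>>> jog_arm(motion=[[0.0024,0.004,0.005,0,0,0,-1],[0,0,0.007,0,0,0,-1],[0,0,0,0,0,0,-1],[0,0,0,0,0,0,-1]])

```text
time_s: 32.4
ee_pos: [0.5112, 0.3736, 0.0238]
eef_rot: [-3.141, -0.0, 2.996]
force: [-0.9, -0.2, -1.9]
grip_width: 0.0132
grip_force: 35.0
```

>>> jog_arm(motion=[[0,0,0.003,0,0,0,-1],[0,0,0.002,0,0,0,-1],[0,0,0,0,0,0,-1]])

```text
time_s: 32.7
ee_pos: [0.5114, 0.3736, 0.0191]
eef_rot: [3.142, 0.0, 2.995]
force: [-0.4, -0.3, 1.3]
grip_width: 0.0136
grip_force: 35.0
```

Run:
```python
from h import *
go(.5119,.3738,.0195,np.radians(171.7))
```

```text
tool shift mm [-0.5  0.3 -0.4] rz -0.001 | at [0.5114 0.3736 0.0191] yaw 2.995
```

The spanner is on the recess floor. Opening slightly, then lifting.

>>> jog_arm(motion=[[0,0,0,0,0,0,-0.5],[0,0,0,0,0,0,-0.5],[0,0,-0.03,0,0,0,-0.3],[0,0,-0.03,0,0,0,0],[0,0,-0.03,0,0,0,0]])

```text
time_s: 33.2
ee_pos: [0.5112, 0.3735, 0.11]
eef_rot: [-3.141, -0.0, 2.996]
force: [-0.4, 0.7, 0.3]
grip_width: 0.0437
grip_force: 0.0
```

Run:
```python
from h import *
go(.4857,-.3034,.12,np.radians(184.7))
```

```text
tool shift mm [ -73.3 -673.4  -10. ] rz -0.228 | at [0.5112 0.3735 0.11  ] yaw 2.996
```

>>> jog_arm(motion=[[-0.0052,-0.048,-0.005,0,0,0,0],[-0.0052,-0.048,-0.005,0,0,0,0],[-0.0052,-0.048,-0.005,0,0,0,0],[-0.0052,-0.048,0,0,0,0,0],[-0.0052,-0.048,0,0,0,0,0]])

```text
time_s: 33.7
ee_pos: [0.5018, 0.1306, 0.1243]
eef_rot: [3.141, 0.001, 2.996]
force: [1.0, 0.0, 0.2]
grip_width: 0.0469
grip_force: 0.0
```

>>> jog_arm(motion=[[-0.0052,-0.048,0,0,0,0,0],[-0.0052,-0.048,0,0,0,0,0],[-0.0052,-0.048,0,0,0,0,0],[-0.0052,-0.048,0,0,0,0,0],[-0.0052,-0.048,0,0,0,0,0]])

```text
time_s: 34.2
ee_pos: [0.4926, -0.1108, 0.1243]
eef_rot: [-3.142, 0.001, 2.996]
force: [0.1, 0.3, 0.0]
grip_width: 0.0473
grip_force: 0.0
```

>>> jog_arm(motion=[[-0.0052,-0.048,0,0,0,0,0],[-0.0052,-0.048,0,0,0,0,0],[-0.0052,-0.048,0,0,0,0,0],[-0.0052,-0.048,0,0,0,0,0],[0,0,0,0,0,-0.12,0]])

```text
time_s: 34.7
ee_pos: [0.4846, -0.3066, 0.1238]
eef_rot: [-3.141, 0.0, 3.112]
force: [1.6, 0.2, 0.1]
grip_width: 0.047
grip_force: 0.0
```

>>> jog_arm(motion=[[0,0,0,0,0,-0.108,0],[0,0,0,0,0,0,0],[0,0,0,0,0,0,0]])

```text
time_s: 35.0
ee_pos: [0.4856, -0.3017, 0.124]
eef_rot: [-3.142, 0.0, -3.063]
force: [0.1, 0.2, 0.5]
grip_width: 0.0474
grip_force: 0.0
```

Run:
```python
from h import *
go(.4857,-.3034,.03,np.radians(184.7))
im=ctrl.camera("top");crop(im,150,120,200,120,4,"pics/c9.png")
a=ctrl.camera("side");u=P("side",[[.4857,-.3034,.03]])[0].astype(int);print(u);np.save("a.npy",a)
```

```text
tool shift mm [ 0.  -1.7 94. ] rz -0.003 | at [ 0.4856 -0.3017  0.124 ] yaw -3.063
[418 171]
```

View pics/c9.png

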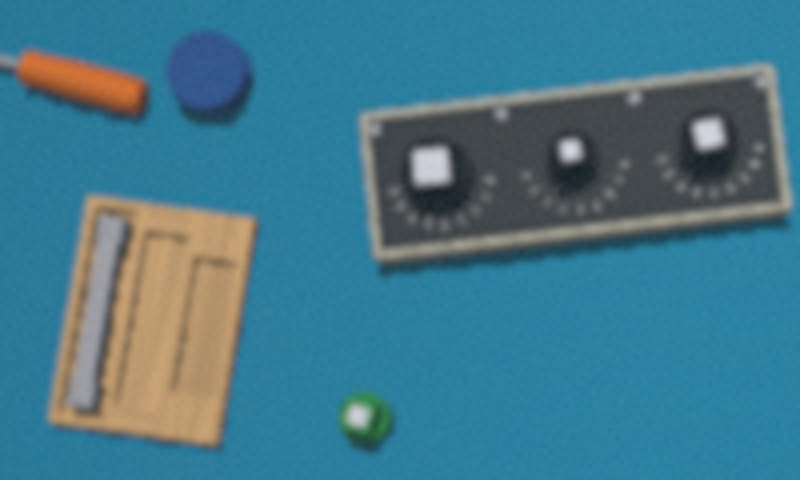

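The crop shows the long spanner lying inside its recess at (97,310) and the knobs in place. Now the short spanner, with a recheck of knob yaw on the way.

>>> jog_arm(motion=[[0,-0.0017,0.025,0,0,0,0],[0,0,0.03,0,0,0,0],[0,0,0.03,0,0,0,0],[0,0,0.012,0,0,0,0],[0,0,0,0,0,0,0]])

```text
time_s: 35.6
ee_pos: [0.4852, -0.303, 0.0259]
eef_rot: [3.14, -0.002, -3.06]
force: [0.2, -0.2, -0.2]
grip_width: 0.0472
grip_force: 0.0
```

>>> jog_arm(motion=[[0,0,0,0,0,0,0],[0,0,0,0,0,0,0]])

```text
time_s: 35.8
ee_pos: [0.4864, -0.304, 0.0286]
eef_rot: [-3.14, 0.002, -3.06]
force: [-0.4, -0.3, -0.3]
grip_width: 0.0466
grip_force: 0.0
```

Run:
```python
from h import *
go(.4857,-.3034,.015,np.radians(184.7))
i2=shot("top",6);cv2.imwrite("pics/t5.png",i2[:,:,::-1])
for f in("t4","t5"):
  im=cv2.imread(f"pics/{f}.png")[:,:,::-1]
  for n,xy in(("L",(.598,.1434)),("S",(.608,.0545)),("M",(.6175,-.035))):
   w={"L":.023,"M":.019,"S":.014}[n]
   r=[(lambda q:(q[1].round(1),round(np.degrees(q[0][2])%90,1)))(fit(im,"top",xy,.068,[np.array([[-1,-1],[1,-1],[1,1],[-1,1]])*(w+d)/2],5,np.radians([-5,10,25]),.8)) for d in(-.002,0,)];print(f,n,r)
```

```text
tool shift mm [ 0.7  0.6 13.6] rz -0.0 | at [ 0.4864 -0.304   0.0286] yaw -3.06
t4 L [(np.float64(84.0), np.float64(9.0)), (np.float64(34.1), np.float64(7.4))]
t4 S [(np.float64(94.7), np.float64(13.0)), (np.float64(73.0), np.float64(13.7))]
t4 M [(np.float64(79.4), np.float64(9.8)), (np.float64(43.4), np.float64(10.4))]
t5 L [(np.float64(92.1), np.float64(5.5)), (np.float64(25.5), np.float64(3.6))]
t5 S [(np.float64(103.2), np.float64(12.5)), (np.float64(76.8), np.float64(13.7))]
t5 M [(np.float64(84.2), np.float64(11.6)), (np.float64(45.7), np.float64(11.8))]
```

>>> jog_arm(motion=[[0.0007,0.0006,0.008,0,0,0,0],[0,0,0.005,0,0,0,0],[0,0,0,0,0,0,0]])

```text
time_s: 36.4
ee_pos: [0.4844, -0.3026, 0.0128]
eef_rot: [3.14, -0.001, -3.06]
force: [-0.7, 0.0, -0.2]
grip_width: 0.0471
grip_force: 0.0
```

>>> jog_arm(motion=[[0,0,0,0,0,0,-1],[0,0,0,0,0,0,-1],[0,0,0,0,0,0,-1],[0,0,0,0,0,0,-1],[0,0,0,0,0,0,-1]])

```text
time_s: 36.9
ee_pos: [0.485, -0.3031, 0.0141]
eef_rot: [-3.141, 0.0, -3.06]
force: [-0.3, -0.1, 1.5]
grip_width: 0.0131
grip_force: 35.0
```

>>> jog_arm(motion=[[0,0,-0.03,0,0,0,-1],[0,0,-0.03,0,0,0,-1],[0,0,-0.03,0,0,0,-1],[0,0,-0.015,0,0,0,-1],[0,0,0,0,0,0,-1]])

```text
time_s: 37.4
ee_pos: [0.4857, -0.3035, 0.1211]
eef_rot: [-3.139, 0.003, -3.06]
force: [-0.0, 0.6, -0.7]
grip_width: 0.0135
grip_force: 35.0
```

Run:
```python
from h import *
go(.5002,.3029,.12,np.radians(171.7))
```

```text
tool shift mm [-64.1 603.2   1.1] rz 0.227 | at [ 0.4857 -0.3035  0.1211] yaw -3.06
```

>>> jog_arm(motion=[[-0.0049,0.0464,0,0,0,0,-1],[-0.0049,0.0464,0,0,0,0,-1],[-0.0049,0.0464,0,0,0,0,-1],[-0.0049,0.0464,0,0,0,0,-1],[-0.0049,0.0464,0,0,0,0,-1]])

```text
time_s: 37.9
ee_pos: [0.4896, -0.0679, 0.1178]
eef_rot: [3.141, -0.001, -3.06]
force: [0.6, -0.1, -0.4]
grip_width: 0.0133
grip_force: 35.0
```

>>> jog_arm(motion=[[-0.0049,0.0464,0,0,0,0,-1],[-0.0049,0.0464,0,0,0,0,-1],[-0.0049,0.0464,0,0,0,0,-1],[-0.0049,0.0464,0,0,0,0,-1],[-0.0049,0.0464,0,0,0,0,-1]])

```text
time_s: 38.4
ee_pos: [0.495, 0.1653, 0.1177]
eef_rot: [-3.141, -0.002, -3.06]
force: [0.3, -0.1, -0.7]
grip_width: 0.0136
grip_force: 35.0
```

>>> jog_arm(motion=[[-0.0049,0.0464,0,0,0,0,-1],[-0.0049,0.0464,0,0,0,0,-1],[-0.0049,0.0464,0,0,0,0.12,-1],[0,0,0,0,0,0.11,-1],[0,0,0,0,0,0,-1]])

```text
time_s: 38.9
ee_pos: [0.4982, 0.3041, 0.1172]
eef_rot: [-3.14, -0.002, 2.994]
force: [0.6, 0.1, -1.3]
grip_width: 0.0136
grip_force: 35.0
```

Run:
```python
from h import *
go(.4997,.3031,.04,np.radians(171.7))
```

```text
tool shift mm [-1.6 -0.8 77.2] rz -0.003 | at [0.4982 0.3041 0.1172] yaw 2.994
```

>>> jog_arm(motion=[[-0.0016,-0.0008,0.02,0,0,0,-1],[0,0,0.025,0,0,0,-1],[0,0,0.025,0,0,0,-1],[0,0,0.008,0,0,0,-1],[0,0,0,0,0,0,-1]])

```text
time_s: 39.4
ee_pos: [0.5001, 0.3014, 0.0399]
eef_rot: [-3.14, -0.002, 2.995]
force: [0.1, -0.2, -0.9]
grip_width: 0.0137
grip_force: 35.0
```

>>> jog_arm(motion=[[0,0,0,0,0,0,-1],[0,0,0,0,0,0,-1]])

```text
time_s: 39.6
ee_pos: [0.5012, 0.3025, 0.0423]
eef_rot: [3.14, 0.002, 2.994]
force: [-0.0, -0.7, -0.7]
grip_width: 0.0131
grip_force: 35.0
```

Run:
```python
from h import *
go(.4997,.3031,.0185,np.radians(171.7))
```

```text
tool shift mm [ 1.5  0.4 23.8] rz -0.003 | at [0.5012 0.3025 0.0423] yaw 2.994
```

>>> jog_arm(motion=[[0.0015,0.0004,0.01,0,0,0,-1],[0,0,0.009,0,0,0,-1],[0,0,0,0,0,0,-1],[0,0,0.003,0,0,0,-1],[0,0,0,0,0,0,-1]])

```text
time_s: 40.1
ee_pos: [0.499, 0.303, 0.0187]
eef_rot: [-3.141, -0.0, 2.994]
force: [0.4, -0.4, -0.4]
grip_width: 0.0137
grip_force: 35.0
```

>>> jog_arm(motion=[[0,0,0.002,0,0,0,-1],[0,0,0,0,0,0,-1]])

```text
time_s: 40.3
ee_pos: [0.4993, 0.3031, 0.018]
eef_rot: [3.141, 0.001, 2.994]
force: [-4.6, -2.4, 9.6]
grip_width: 0.0134
grip_force: 35.0
```

>>> jog_arm(motion=[[0,0,0,0,0,0,-0.5],[0,0,0,0,0,0,-0.5],[0,0,-0.03,0,0,0,-0.3],[0,0,-0.03,0,0,0,0],[0,0,-0.04,0,0,0,0]])

```text
time_s: 40.8
ee_pos: [0.4985, 0.3026, 0.117]
eef_rot: [-3.14, -0.002, 2.993]
force: [0.1, -1.2, 0.6]
grip_width: 0.0446
grip_force: 0.0
```

>>> jog_arm(motion=[[0,0,0,0,0,0.14,0],[0,0,0,0,0,0.14,0],[0,0,0,0,0,0.14,0],[0,0,0,0,0,0.14,0],[0,0,0,0,0,0.14,0]])

```text
time_s: 41.3
ee_pos: [0.4991, 0.303, 0.1169]
eef_rot: [3.142, 0.0, 2.288]
force: [0.3, -0.5, -0.5]
grip_width: 0.0472
grip_force: 0.0
```

>>> jog_arm(motion=[[0,0,0,0,0,0.14,0],[0,0,0,0,0,0.14,0],[0,0,0,0,0,0.14,0],[0,0,0,0,0,0.14,0],[0,0,0,0,0,0.14,0]])

```text
time_s: 41.8
ee_pos: [0.4992, 0.303, 0.1169]
eef_rot: [3.141, -0.0, 1.588]
force: [0.6, 0.8, -0.1]
grip_width: 0.047
grip_force: 0.0
```

>>> jog_arm(motion=[[0,0,0,0,0,0.14,0],[0,0,0,0,0,0.14,0],[0,0,0,0,0,0.14,0],[0,0,0,0,0,0.14,0],[0,0,0,0,0,0,0]])

```text
time_s: 42.3
ee_pos: [0.4991, 0.303, 0.1169]
eef_rot: [-3.142, -0.0, 1.031]
force: [-0.4, 0.4, 0.3]
grip_width: 0.0472
grip_force: 0.0
```

Run:
```python
from h import *
im=shot("top",4)
m=im.max(2).astype(int);mn=im.min(2).astype(int)
g=((m-mn<40)&(mn>110)).astype(np.uint8);x,y=457,215;s=g[y-35:y+36,x-20:x+40];ys,xs=np.where(s);ys=ys+y-35;xs=xs+x-20
pts=W("top",np.c_[xs,ys],.02)[:,:2];ev=np.linalg.eigh(np.cov(pts.T))[1][:,1];c=pts.mean(0);print(len(xs),c,np.degrees(np.arctan2(ev[1],ev[0]))%180)
go(*c,.12,np.radians(14.6))
```

```text
217 [ 0.45679396 -0.37946874] 14.567061827761535
tool shift mm [-609.   310.9   -3. ] rz 0.782 | at [0.4991 0.303  0.117 ] yaw 1.037
```

>>> jog_arm(motion=[[-0.0406,0.0207,0,0,0,0,0],[-0.0406,0.0207,0,0,0,0,0],[-0.0406,0.0207,0,0,0,0,0],[-0.0406,0.0207,0,0,0,0,0],[-0.0406,0.0207,0,0,0,0,0]])

```text
time_s: 43.0
ee_pos: [0.4837, 0.074, 0.1171]
eef_rot: [3.141, -0.0, 1.036]
force: [1.3, -0.2, 0.2]
grip_width: 0.0473
grip_force: 0.0
```

>>> jog_arm(motion=[[-0.0406,0.0207,0,0,0,0,0],[-0.0406,0.0207,0,0,0,0,0],[-0.0406,0.0207,0,0,0,0,0],[-0.0406,0.0207,0,0,0,0,0],[-0.0406,0.0207,0,0,0,0,0]])

```text
time_s: 43.5
ee_pos: [0.4688, -0.1536, 0.1172]
eef_rot: [3.141, -0.0, 1.036]
force: [1.2, 0.1, -0.5]
grip_width: 0.0474
grip_force: 0.0
```

>>> jog_arm(motion=[[-0.0406,0.0207,0,0,0,0,0],[-0.0406,0.0207,0,0,0,0,0],[-0.0406,0.0207,0,0,0,0,0],[-0.0406,0.0207,0,0,0,0,0],[-0.0406,0.0207,0,0,0,0,0]])

```text
time_s: 44.0
ee_pos: [0.4537, -0.3811, 0.1171]
eef_rot: [3.141, 0.0, 1.036]
force: [0.5, -0.8, 0.9]
grip_width: 0.0472
grip_force: 0.0
```

>>> jog_arm(motion=[[0,0,0,0,0,0.13,0],[0,0,0,0,0,0.13,0],[0,0,0,0,0,0.13,0],[0,0,0,0,0,0.13,0],[0,0,0,0,0,0.13,0]])

```text
time_s: 44.5
ee_pos: [0.4541, -0.3792, 0.1169]
eef_rot: [-3.142, 0.0, 0.381]
force: [-0.8, -0.3, -0.4]
grip_width: 0.0474
grip_force: 0.0
```

>>> jog_arm(motion=[[0,0,0,0,0,0.13,0],[0,0,0.02,0,0,0,0],[0,0,0.03,0,0,0,0],[0,0,0.02,0,0,0,0],[0,0,0,0,0,0,0]])

```text
time_s: 45.0
ee_pos: [0.4531, -0.3781, 0.0444]
eef_rot: [-3.138, 0.002, 0.255]
force: [-0.6, -0.3, 0.9]
grip_width: 0.047
grip_force: 0.0
```

Run:
```python
from h import *
go(.4567,-.3796,.014,np.radians(14.6))
```

```text
tool shift mm [ 3.2  2.4 30.4] rz 0.001 | at [ 0.4531 -0.3781  0.0444] yaw 0.255
```

>>> jog_arm(motion=[[0.003,0.001,0.012,0,0,0,0],[0,0,0.012,0,0,0,0],[0,0,0.006,0,0,0,0],[0,0,0,0,0,0,0],[0,0,0,0,0,0,0]])

```text
time_s: 45.5
ee_pos: [0.4574, -0.3795, 0.0172]
eef_rot: [3.141, -0.0, 0.254]
force: [-0.5, 0.2, 0.6]
grip_width: 0.0471
grip_force: 0.0
```

>>> jog_arm(motion=[[0,0,0,0,0,0,-1],[0,0,0,0,0,0,-1],[0,0,0,0,0,0,-1],[0,0,0,0,0,0,-1],[0,0,0,0,0,0,-1]])

```text
time_s: 46.0
ee_pos: [0.4574, -0.3795, 0.0171]
eef_rot: [3.141, -0.0, 0.253]
force: [1.3, 0.4, 0.2]
grip_width: 0.0128
grip_force: 35.0
```

>>> jog_arm(motion=[[0,0,-0.03,0,0,0,-1],[0,0,-0.03,0,0,0,-1],[0,0,-0.03,0,0,0,-1],[0,0,-0.015,0,0,0,-1],[0,0,0,0,0,0,-1]])

```text
time_s: 46.5
ee_pos: [0.4579, -0.3799, 0.1236]
eef_rot: [3.139, -0.002, 0.254]
force: [1.2, -0.3, -1.3]
grip_width: 0.0131
grip_force: 35.0
```

Run:
```python
from h import *
go(.5054,.3385,.12,np.radians(-8.3))
```

```text
tool shift mm [ 226.2 -683.5    3.6] rz 0.398 | at [ 0.4579 -0.3799  0.1236] yaw 0.254
```

>>> jog_arm(motion=[[0.0151,-0.0456,0,0,0,0,-1],[0.0151,-0.0456,0,0,0,0,-1],[0.0151,-0.0456,0,0,0,0,-1],[0.0151,-0.0456,0,0,0,0,-1],[0.0151,-0.0456,0,0,0,0,-1]])

```text
time_s: 47.0
ee_pos: [0.4723, -0.1376, 0.1202]
eef_rot: [-3.14, 0.002, 0.253]
force: [1.7, -0.2, -2.0]
grip_width: 0.0127
grip_force: 35.0
```

>>> jog_arm(motion=[[0.0151,-0.0456,0,0,0,0,-1],[0.0151,-0.0456,0,0,0,0,-1],[0.0151,-0.0456,0,0,0,0,-1],[0.0151,-0.0456,0,0,0,0,-1],[0.0151,-0.0456,0,0,0,0,-1]])

```text
time_s: 47.5
ee_pos: [0.4882, 0.1018, 0.1203]
eef_rot: [-3.141, 0.002, 0.253]
force: [0.9, -0.6, -1.1]
grip_width: 0.0127
grip_force: 35.0
```

>>> jog_arm(motion=[[0.0151,-0.0456,0,0,0,0,-1],[0.0151,-0.0456,0,0,0,0,-1],[0.0151,-0.0456,0,0,0,0,-1],[0.0151,-0.0456,0,0,0,0,-1],[0.0151,-0.0456,0,0,0,0,-1]])

```text
time_s: 48.0
ee_pos: [0.5041, 0.3413, 0.1198]
eef_rot: [3.141, 0.003, 0.254]
force: [1.4, -0.5, -1.4]
grip_width: 0.013
grip_force: 35.0
```

>>> jog_arm(motion=[[0,0,0,0,0,0.13,-1],[0,0,0,0,0,0.13,-1],[0,0,0,0,0,0.138,-1],[0,0,0,0,0,0,-1]])

```text
time_s: 48.4
ee_pos: [0.5044, 0.3393, 0.1199]
eef_rot: [3.14, 0.002, -0.147]
force: [0.5, 0.7, -0.9]
grip_width: 0.0127
grip_force: 35.0
```

Run:
```python
from h import *
go(.506,.3386,.045,np.radians(-8.3))
```

```text
tool shift mm [ 1.7  0.5 74.9] rz -0.002 | at [0.5044 0.3393 0.1199] yaw -0.147
```

>>> jog_arm(motion=[[0.0017,0.0005,0.02,0,0,0,-1],[0,0,0.025,0,0,0,-1],[0,0,0.025,0,0,0,-1],[0,0,0,0,0,0,-1],[0,0,0,0,0,0,-1]])

```text
time_s: 48.9
ee_pos: [0.5065, 0.3387, 0.0518]
eef_rot: [3.141, 0.001, -0.142]
force: [-0.1, -0.0, -2.0]
grip_width: 0.0129
grip_force: 35.0
```

>>> jog_arm(motion=[[0,0,0,0,0,0,-1],[0,0,0,0,0,0,-1]])

```text
time_s: 49.1
ee_pos: [0.5071, 0.3392, 0.0532]
eef_rot: [-3.14, -0.001, -0.144]
force: [0.1, 0.1, -1.4]
grip_width: 0.0129
grip_force: 35.0
```

Run:
```python
from h import *
go(.506,.3386,.0215,np.radians(-8.3))
```

```text
tool shift mm [-1.1  0.7 31.7] rz 0.001 | at [0.5071 0.3392 0.0532] yaw -0.144
```

>>> jog_arm(motion=[[-0.001,0.0007,0.012,0,0,0,-1],[0,0,0.012,0,0,0,-1],[0,0,0.004,0,0,0,-1],[0,0,0,0,0,0,-1],[0,0,0,0,0,0,-1]])

```text
time_s: 49.6
ee_pos: [0.5056, 0.3384, 0.024]
eef_rot: [-3.142, 0.0, -0.144]
force: [-0.0, 0.0, -1.5]
grip_width: 0.0131
grip_force: 35.0
```

>>> jog_arm(motion=[[0,0,0.002,0,0,0,-1],[0,0,0.002,0,0,0,-1],[0,0,0,0,0,0,-1]])

```text
time_s: 49.9
ee_pos: [0.5059, 0.3384, 0.021]
eef_rot: [-3.141, -0.001, -0.144]
force: [-2.9, -2.5, 8.5]
grip_width: 0.0132
grip_force: 35.0
```

Floor reached. Releasing, then going back to the large knob to re-seat it at zero, since its plate yaw read about 3° different.

>>> jog_arm(motion=[[0,0,0,0,0,0,-0.55],[0,0,0,0,0,0,-0.55],[0,0,-0.03,0,0,0,-0.4],[0,0,-0.04,0,0,0,0],[0,0,-0.04,0,0,0,0]])

```text
time_s: 50.4
ee_pos: [0.5053, 0.3382, 0.1311]
eef_rot: [3.141, 0.001, -0.144]
force: [0.6, 0.1, -0.1]
grip_width: 0.0409
grip_force: 0.0
```

Run:
```python
from h import *
go(.5988,.1436,.13,np.radians(5))
im=shot("top",4);cv2.imwrite("pics/t6.png",im[:,:,::-1])
for n,xy in(("L",(.598,.1434)),("S",(.608,.0545)),("M",(.6175,-.035))):
   w={"L":.023,"M":.019,"S":.014}[n]
   print(n,[(lambda q:(q[0][:2].round(4),q[1].round(1),round(np.degrees(q[0][2])%90,1)))(fit(im,"top",xy,.068,[np.array([[-1,-1],[1,-1],[1,1],[-1,1]])*(w+d)/2],5,np.radians([-5,10,25]),.8)) for d in(-.002,0,)])
```

```text
tool shift mm [120.5 179.1   1.1] rz -0.232 | at [0.5053 0.3382 0.1311] yaw -0.144
L [(array([0.5986, 0.1443]), np.float64(92.7), np.float64(5.5)), (array([0.5986, 0.1442]), np.float64(26.1), np.float64(3.6))]
S [(array([0.6081, 0.0544]), np.float64(103.1), np.float64(13.4)), (array([0.6082, 0.0545]), np.float64(76.4), np.float64(16.0))]
M [(array([ 0.6178, -0.035 ]), np.float64(82.2), np.float64(11.9)), (array([ 0.618 , -0.0351]), np.float64(41.7), np.float64(10.3))]
```

>>> jog_arm(motion=[[0.0241,0.0358,0,0,0,0,0],[0.0241,0.0358,0,0,0,0,0],[0.0241,0.0358,0,0,0,0,0],[0.0241,0.0358,0,0,0,0,0],[0.0241,0.0358,0,0,0,0,0]])

```text
time_s: 51.1
ee_pos: [0.5989, 0.1421, 0.1282]
eef_rot: [3.141, 0.002, -0.144]
force: [-0.2, -0.1, 0.4]
grip_width: 0.0471
grip_force: 0.0
```

>>> jog_arm(motion=[[0,0,0,0,0,-0.12,0],[0,0,0.02,0,0,-0.112,0],[0,0,0.02,0,0,0,0],[0,0,0,0,0,0,0],[0,0,0,0,0,0,0]])

```text
time_s: 51.6
ee_pos: [0.5987, 0.1438, 0.0893]
eef_rot: [3.141, 0.002, 0.087]
force: [0.1, 0.3, 0.3]
grip_width: 0.047
grip_force: 0.0
```

Run:
```python
from h import *
go(.599,.1436,.056,np.radians(5))
```

```text
tool shift mm [ 0.3  0.2 33.3] rz -0.0 | at [0.5987 0.1438 0.0893] yaw 0.087
```

>>> jog_arm(motion=[[0,0,0.015,0,0,0,0],[0,0,0.015,0,0,0,0],[0,0,0.003,0,0,0,0],[0,0,0,0,0,0,0],[0,0,0,0,0,0,0]])

```text
time_s: 52.1
ee_pos: [0.5992, 0.1439, 0.0573]
eef_rot: [-3.142, -0.0, 0.087]
force: [-0.6, -0.1, -0.1]
grip_width: 0.0473
grip_force: 0.0
```

>>> jog_arm(motion=[[0,0,0,0,0,0,-1],[0,0,0,0,0,0,-1],[0,0,0,0,0,0,-1],[0,0,0,0,0,0,-1]], squeeze=25)

```text
time_s: 52.5
ee_pos: [0.5992, 0.1439, 0.0574]
eef_rot: [-3.142, -0.001, 0.087]
force: [-0.1, 0.5, 3.2]
grip_width: 0.0297
grip_force: 24.9
```

Run:
```python
from h import *
o=ctrl.get_obs();print(o["moment"].round(3),o["eef_rot"])
```

```text
[-0.023  0.08  -0.016] [-3.14152814e+00 -6.11563973e-04  8.74634980e-02]
```

>>> jog_arm(motion=[[0,0,0,0,0,-0.05,-1],[0,0,0,0,0,-0.05,-1],[0,0,0,0,0,0,-1]])

```text
time_s: 52.8
ee_pos: [0.599, 0.1436, 0.0574]
eef_rot: [3.141, 0.0, 0.188]
force: [-2.8, -2.3, 5.0]
grip_width: 0.0298
grip_force: 24.9
```

Run:
```python
from h import *
o=ctrl.get_obs();print(o["moment"].round(3),o["eef_rot"])
```

```text
[-0.527  0.648 -0.097] [3.14130841e+00 1.55894725e-04 1.88498104e-01]
```

>>> jog_arm(motion=[[0,0,0,0,0,-0.05,-1],[0,0,0,0,0,-0.04,-1],[0,0,0,0,0,0,-1]])

```text
time_s: 53.1
ee_pos: [0.5993, 0.1437, 0.0574]
eef_rot: [-3.142, -0.001, 0.276]
force: [-0.2, -1.7, 4.5]
grip_width: 0.0303
grip_force: 25.4
```

Run:
```python
from h import *
o=ctrl.get_obs();print(o["moment"].round(3),o["eef_rot"])
```

```text
[-0.343  0.13  -0.71 ] [-3.14158543e+00 -7.06633407e-04  2.76421004e-01]
```

Moment −0.71 N m, so it's definitely at the stop. Relieve, release, and retreat for a final look.

>>> jog_arm(motion=[[0,0,0,0,0,0.05,-1],[0,0,0,0,0,0,0],[0,0,0,0,0,0,0],[0,0,-0.04,0,0,0,0],[0,0,-0.04,0,0,0,0]])

```text
time_s: 53.6
ee_pos: [0.5983, 0.1438, 0.1369]
eef_rot: [-3.141, 0.003, 0.228]
force: [1.2, -0.1, -0.4]
grip_width: 0.0468
grip_force: 0.0
```

>>> jog_arm(motion=[[-0.02,0.045,-0.02,0,0,0,0],[-0.02,0.045,0,0,0,0,0],[-0.02,0.045,0,0,0,0,0],[-0.02,0.045,0,0,0,0,0],[-0.02,0.045,0,0,0,0,0]])

```text
time_s: 54.1
ee_pos: [0.5522, -0.0967, 0.1558]
eef_rot: [-3.142, -0.0, 0.229]
force: [-0.0, 0.4, 0.4]
grip_width: 0.047
grip_force: 0.0
```

>>> jog_arm(motion=[[-0.01,0.045,0,0,0,0,0],[-0.01,0.045,0,0,0,0,0],[-0.01,0.045,0,0,0,0,0],[0,0,0,0,0,0,0],[0,0,0,0,0,0,0]])

```text
time_s: 54.6
ee_pos: [0.5538, -0.2338, 0.1553]
eef_rot: [-3.141, 0.001, 0.226]
force: [-1.0, -0.6, 0.8]
grip_width: 0.0468
grip_force: 0.0
```

Run:
```python
from h import *
im=shot("top",4);cv2.imwrite("pics/t7.png",im[:,:,::-1]);crop(im,150,110,200,150,4,"pics/c10.png")
for n,xy in(("L",(.598,.1434)),("S",(.608,.0545)),("M",(.6175,-.035))):
   w={"L":.023,"M":.019,"S":.014}[n]
   q=fit(im,"top",xy,.068,[np.array([[-1,-1],[1,-1],[1,1],[-1,1]])*w/2],5,np.radians([-5,10,25]),.8);print(n,q[0][:2].round(4),round(np.degrees(q[0][2])%90,1))
```

```text
L [0.5981 0.1435] 8.5
S [0.6081 0.0544] 13.7
M [ 0.6179 -0.0351] 9.9
```

View pics/c10.png

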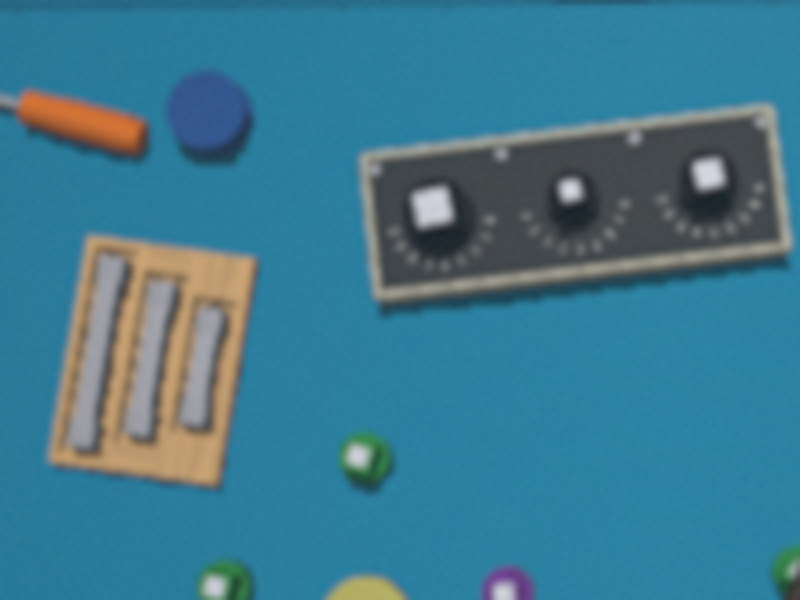

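View pics/t7.png

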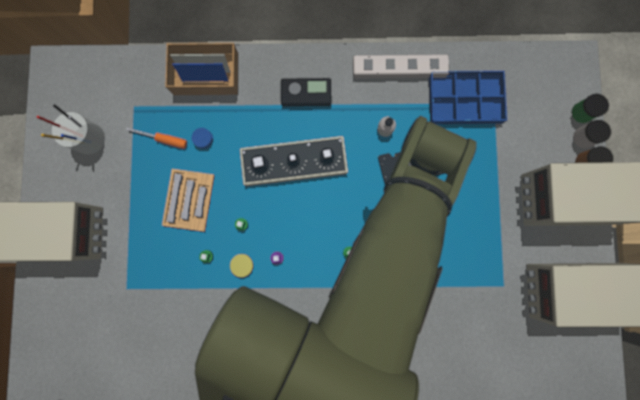

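The final pictures show all three spanners in their recesses at (97,350), (150,360) and (203,367). The three knobs are seated at zero, and the bystanders are where they were. Handing in.

```bash
python3 -c "
from station import ctrl
print(ctrl.hand_in())"
```

```text
the job is handed in; nothing more can be done
None
```

I fitted all three knobs on their own shafts, pressed them home and turned them back to the zero stop, put all three spanners in their own recesses, and handed the job in at about 55 s; no verdict came back.

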